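# Weigh out a feed ration and fill the covered pot of an indexing carousel

### The arm

A 6-joint arm with a two-finger parallel gripper is mounted at the origin on the work surface. World frame = base frame: x ahead of the robot, y to its left, z up, the work surface at z = 0. Lengths are in m, angles in rad, forces in N, time in s.
With the tool pointing down it reaches from about 0.425 to 0.95 m from the base axis. Payload 3.5 kg.
Tool frame: the origin (TCP) lies at the very end of the fingers, on their centre line; the grasp point (between the pads) lies 19 mm behind it (ctrl.pinch_z is the distance from the TCP to the grasp point, in m); z points along the fingers, y is the line along which they close (so a half turn about z gives the same grasp; the last joint's range is limited). The gripper opens to 85 mm and grips with 20 to 120 N. Pads are 22 mm wide; open, the fingers measure 114 mm over their backs; the gripper's body (76 mm by 85 mm) begins 54 mm behind the grasp point. The pads swing forward as they close: fully open they stand 13 mm farther back than shut.
Start: joints at [-1.403, 0.286, 1.577, -0, 1.279, -0.15], TCP at [0.211, -0.641, 0.231] pointing down, gripper open.
Joint ranges: [-2.77, 2.77], [-0.9, 2.22], [0.21, 2.48], [-1.53, 4.67], [0.24, 2.81], [-2.84, 2.84]. Speed limits (rad/s): [2.79, 2.79, 3.14, 3.14, 3.14, 3.14].

### API

Orientations are given as a unit quaternion [x, y, z, w].
In Python, from plant import ctrl gives the robot as it stands. The module is installed in compiled form; this text tells all that it offers.
- The arm moves only by the shell command python3 -m crank 'ROWS' [OPENING] [FORCE]. ROWS is JSON, a list of rows, each a list of 6 numbers: the shift along the tool's x, y, z in cm, then the turn, a rotation vector about the tool's x, y, z in rad. In form: [[tx, ty, tz, rx, ry, rz], ...]. A call has 1 to 10 rows; each row is the pose to reach, as a shift and turn from the pose commanded when the call began, along the tool's axes at that moment; what a row does not reach only later rows make up. A row lasts 1/10 s, in which the tool goes at most 50 mm and 8.59 degrees, less where a joint would pass 70% of its speed; a pose out of reach is approached as far as the arm can. A call with a gripper value outside its range is refused whole. OPENING is the opening, from 0 (shut) to 1 (fully open), set as the call begins (- or left out, the last holds). The fingers move at their own pace and stop on an object; FORCE is the grip in N (left out, the last holds). Time passes only in rows, so rows that repeat a pose let the fingers close. It gives the time, the measured TCP pose, the force, the opening and the grip force at its end, in the units of the state.
- ctrl.get_state(): the state, without advancing time (a new reading comes with each control period).
- ctrl.read_camera(name): name is "side" or "top"; returns (picture, depth): 384x512x3 uint8, blue, green, red; 384x512 float32, m along the optical axis (not along the pixel's ray), 0 where there is no reading.
- ctrl.camera_info(name): a dict with "K" (3x3 intrinsics, pixels), "origin" and "orientation" of the camera in the world. Camera axes: x right, y down, z forward; pixel columns grow to the right and rows downward; lengths in m; the calibration is good to about 2 mm. A picture is of the moment at which its call begins. camera_info takes no time and is no camera call.
- ctrl.sign_off(): hands the job in; it is judged then, once.
The state is a dict: "time": time; "qpos": joint angles; "dq": joint speeds; "joint_efforts": joint torques, N m; "eef_pos": TCP position; "tcp_rot": TCP orientation; "contact_force": force on the tool from outside, world axes, zero at the start; "wrist_torque": the same for the moment, N m; "opening": opening from 0.0 (shut) to 1.0 (fully open); "finger_force": force on a finger pad.
Only numpy, scipy, OpenCV 4.12 (cv2) and the standard library are available. Lean on these libraries where they do the work, as an engineer would, in place of code of your own. Each camera call takes 0.05 s, during which the arm holds its last target. There are 200 camera calls.

### The job

Put every feed biscuit from the bench into the weighing dish on the balance, and turn the carousel a quarter turn clockwise (seen from above) so that its pot comes out from under the clear hood and clicks into the loading station. Then pick up the dish by its handle, tip it over the pot so that all the biscuits slide in (none may stay outside), put the dish back on the balance pan, and turn the carousel back until the pot clicks in again under the hood. Do not knock the other things on the bench about.

Things in the scene. Friction and masses are not known exactly. Their poses are not given: they have to be found in the camera images.
- carousel (a joint): turn of the aluminium disc (290 mm across, top 42 mm above the bench) about the stand's axis, rad, growing clockwise seen from above. Spring detents at 0 (pot under the hood), 1.571 (loading station, pot at the stand's -y side) and 3.142 (not used); stops at -0.12 and 3.26. About 3 N at the knob clicks it out; then it turns freely, stays where left, and clicks in within 0.05 rad of a detent.
- stand: fixed grey stand of the carousel; origin on the bench at the turning axis; x points away from the robot to the back of the hood, y left. A small dark post 50 mm tall at (0, -156 mm) marks the loading station.
- hood (a point): centre of the underside of the clear hood's flat roof, 131 mm above the bench and 109 mm along the stand's x from the turning axis. The roof is 132 (x) x 150 (y) mm, 5 mm thick, held by a clear back panel 172 mm from the axis; sides and front are open.
- pot (a point): centre of the inner floor of the square open steel pot fixed on the disc, 46 mm above the bench, 82 mm from the turning axis. The pot is 100 x 100 mm outside, walls 4 mm, rim 61 mm above this point (107 mm above the bench). The point's axes turn with the disc: x points outward from the axis, z up.
- crank (a point): the black upright knob on the disc by which it is turned: cylinder 24 mm across and 60 mm tall, standing on the disc 118 mm from the axis, straight across the disc from the pot; this point is on its axis, 86 mm above the bench and 16 mm below its top. x of this point points from the knob to the turning axis (to the pot).
- balance: fixed white bench balance, 170 (x) x 150 (y) x 52 mm, origin under its centre, with a square steel pan, display to -x.
- pan (a point): centre of the top face of the balance's 130 x 130 mm pan, 70 mm above the bench.
- dish: aluminium weighing dish on the pan: flat tray 110 (x) x 86 (y) mm, floor 3 mm, walls 3 mm thick and 22 mm high on both sides and at the -x (handle) end; the +x end is open (spout). Origin under the tray's centre. 0.08 to 0.17 kg. Biscuits slide off once it is tipped spout down by 15 to 25 degrees.
- dish_handle (a point): where to hold the dish: middle of its black handle, an upright fin on the -x end, 12 mm thick (dish y), 56 mm long (dish x, -54 to -110 mm), z 8 to 35 mm over the dish's underside. This point is at dish x -85 mm, z 24 mm; axes as the dish's.
- biscuit1: tan feed biscuit, stubby drum lying on its side, 26 mm long (x) and 20 mm thick (collides as a 26 x 20 x 20 mm block), 10 to 20 g; origin at the middle of its underside (10 mm below its centre). Three to five of the five are there.
- biscuit2: tan feed biscuit, stubby drum lying on its side, 26 mm long (x) and 20 mm thick (collides as a 26 x 20 x 20 mm block), 10 to 20 g; origin at the middle of its underside (10 mm below its centre). Three to five of the five are there.
- biscuit3: tan feed biscuit, stubby drum lying on its side, 26 mm long (x) and 20 mm thick (collides as a 26 x 20 x 20 mm block), 10 to 20 g; origin at the middle of its underside (10 mm below its centre). Three to five of the five are there.
- biscuit4: tan feed biscuit, stubby drum lying on its side, 26 mm long (x) and 20 mm thick (collides as a 26 x 20 x 20 mm block), 10 to 20 g; origin at the middle of its underside (10 mm below its centre). Three to five of the five are there.
- biscuit5: tan feed biscuit, stubby drum lying on its side, 26 mm long (x) and 20 mm thick (collides as a 26 x 20 x 20 mm block), 10 to 20 g; origin at the middle of its underside (10 mm below its centre). Three to five of the five are there.
- tape: bystander: roll of yellow tape, 64 mm across, 18 mm tall; leave alone
- tube_rack: bystander: white tube rack, 100 x 140 x 35 mm; leave alone
- marker: bystander: white marker pen with a black cap, 130 mm long, lying on the bench; leave alone

How it is judged:
By the outcome, as a careful person would: the job done as asked, in the order asked, and still so for the second after the job is handed in, with the robot touching nothing.
Of biscuit1, biscuit2, biscuit3, biscuit4, biscuit5 only 3 to 5 are there at a start; the rules pass over those that are not, and their reading is None.
At some moment in a run one of biscuit1, biscuit2, biscuit3, biscuit4, biscuit5 may be knocked a few centimetres aside while the robot is not near it.
It also fails if it takes over 208 s, if anything falls off the work surface, if the arm or the gripper's body presses on something with over 40 N, if the wrist force passes 120 N, or if a joint passes its speed limit or range.

## Working session

There is one attempt and no reset: what is moved stays moved. The work goes in short steps, Python scripts to look and compute and a shell command to move; the robot and the scene stay as the last step left them, time stands still between calls to the robot, and variables do not carry over. Pictures are saved under pics/ and viewed, at most 14 in all, crops included, and the job is handed in when it is done.

```bash
mkdir -p pics
cat > h.py <<'E'
import numpy as np, cv2
from scipy.spatial.transform import Rotation as R
from plant import ctrl
def cam(n):
    i=ctrl.camera_info(n); return np.array(i["K"]),np.array(i["origin"]),R.from_quat(i["orientation"]) if len(np.ravel(i["orientation"]))==4 else R.from_matrix(i["orientation"])
def look(n):
    p,d=ctrl.read_camera(n); np.savez('/tmp/%s.npz'%n,p=p,d=d); return p,d
def px2w(n,u,v,z=None,d=None):
    K,o,r=cam(n); ray=r.apply([(u-K[0,2])/K[0,0],(v-K[1,2])/K[1,1],1.0])
    return o+ray*((z-o[2])/ray[2] if z is not None else d[int(v),int(u)])
def w2px(n,P):
    K,o,r=cam(n); q=K@r.inv().apply(np.array(P)-o); return q[:2]/q[2]
def delta(pos,quat_or_R=None):
    "shift (cm, tool axes) and rotvec to target from measured pose"
    s=ctrl.get_state(); r=R.from_quat(s["tcp_rot"]); t=r.inv().apply(np.array(pos)-s["eef_pos"])*100
    rv=(r.inv()*quat_or_R).as_rotvec() if quat_or_R is not None else np.zeros(3)
    return np.round(np.r_[t,rv],3)
E
python3 - <<'E'
from h import *
for n in("side","top"):
    p,d=look(n); cv2.imwrite(f'pics/{n}0.png',cv2.resize(p,(800,600),interpolation=cv2.INTER_CUBIC)); i=ctrl.camera_info(n); print(n,i)
print(ctrl.get_state(),ctrl.pinch_z)
E
```

```text
side {'K': array([[482.138838  ,   0.        , 247.52316105],
       [  0.        , 482.138838  , 190.86752375],
       [  0.        ,   0.        ,   1.        ]]), 'origin': array([0.5554246 , 0.84032602, 1.14945293]), 'orientation': array([-3.20558263e-04,  9.43070024e-01, -3.32516065e-01,  7.20366183e-03])}
top {'K': array([[367.31203848,   0.        , 254.98734029],
       [  0.        , 367.31203848, 196.72472961],
       [  0.        ,   0.        ,   1.        ]]), 'origin': array([3.92594887e-01, 7.89540583e-04, 1.20276497e+00]), 'orientation': array([-0.69420526,  0.71570019, -0.04780112,  0.05972722])}
{'time': 0.1, 'qpos': array([-1.40299321e+00,  2.87081612e-01,  1.57801456e+00, -4.28724010e-06,
        1.27860173e+00, -1.49985393e-01]), 'dq': array([-0.00030671, -0.00213101, -0.00267817,  0.00173212,  0.0003088 ,
        0.00090198]), 'joint_efforts': array([ 4.55319714e-04, -4.07298553e+01, -2.93698132e+01, -1.77941065e-04,
        3.43588246e-03, -6.91159812e-06]), 'eef_pos': array([ 0.21085232, -0.64060482,  0.23009116]), 'tcp_rot': array([ 9.87402200e-01,  1.58227012e-01, -1.14295971e-05, -1.05256519e-03]), 'contact_force': array([0.79078374, 0.43310792, 0.26605234]), 'wrist_torque': array([-0.05216207,  0.03780458, -0.01170447]), 'finger_force': 0.0, 'opening': 0.9990062942567102} 0.0187
```

View pics/top0.png

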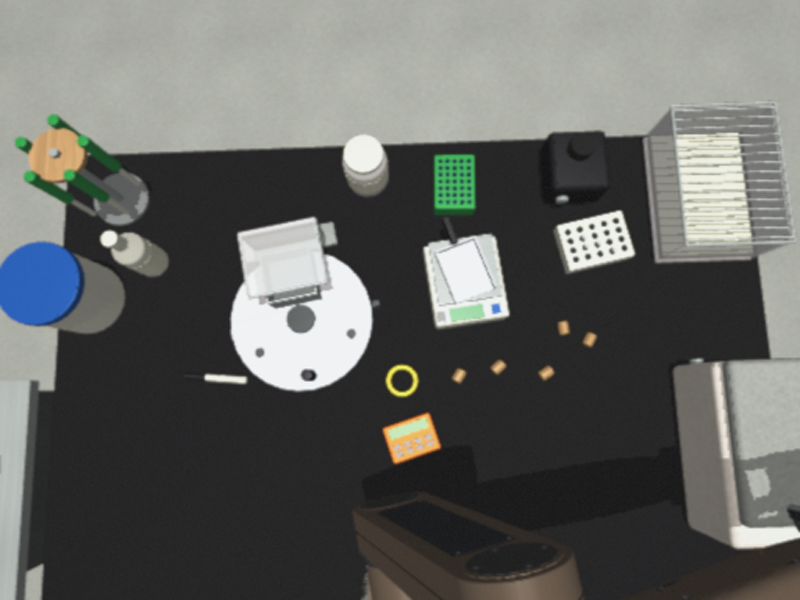

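View pics/side0.png

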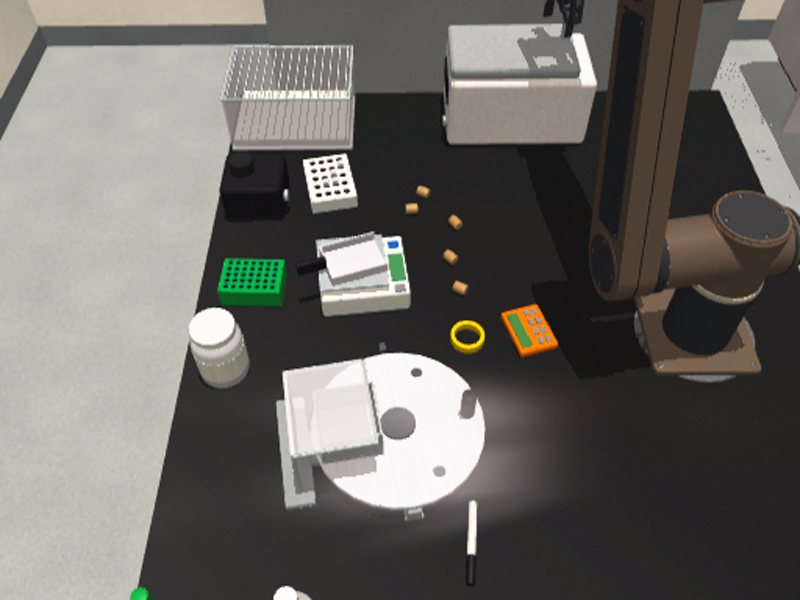

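The top view shows five biscuits at (459,376), (498,367), (546,373), (564,328) and (589,340). The dish handle at (449,230) points away from the robot, the knob is at (309,375), and the axis hub is at (301,319). Next I'll measure these.

```bash
cat > bis.py <<'E'
from h import *
def biscuits(n,d,p,zt=0.02):
    h=cv2.cvtColor(p,cv2.COLOR_BGR2HSV); m=cv2.inRange(h,(5,70,60),(18,200,255))
    c,_=cv2.findContours(m,cv2.RETR_EXTERNAL,cv2.CHAIN_APPROX_NONE); out=[]
    for k in c:
        if 25<cv2.contourArea(k)<350:
            pts=k[:,0,:].astype(float)
            W=np.array([px2w(n,u,v,0.014) for u,v in pts])[:,:2]
            (x,y),(a,b),an=cv2.minAreaRect((W*1000).astype(np.float32))
            if a<b: an+=90
            out.append((round(x),round(y),round(max(a,b)),round(min(a,b)),round((an+90)%180-90),pts.mean(0).round().tolist(), px2w(n,*pts.mean(0),d=d).round(3).tolist()))
    return out
if __name__=="__main__":
    for n in("top","side"):
        f=np.load(f'/tmp/{n}.npz')
        print(n); [print(b) for b in biscuits(n,f['d'],f['p'])]
E
python3 - <<'E'
import runpy; runpy.run_path('bis.py',run_name='__main__')
from h import *
t=np.load('/tmp/top.npz'); s=np.load('/tmp/side.npz')
a=t['p'][125:265,140:335]; cv2.imwrite('pics/tc.png',cv2.resize(a,None,fx=4,fy=4,interpolation=cv2.INTER_CUBIC))
a=s['p'][145:330,170:320]; cv2.imwrite('pics/sc.png',cv2.resize(a,None,fx=3.2,fy=3.2,interpolation=cv2.INTER_CUBIC))
E
```

```text
top
(1, -701, 61, 30, -62, [500.0, 377.0], [0.201, -0.345, 0.619])
(23, -270, 54, 52, -87, [356.0, 374.0], [0.239, -0.112, 0.71])
(431, -101, 30, 24, -29, [293.0, 240.0], [0.43, -0.1, 0.027])
(431, -280, 32, 24, -48, [349.0, 238.0], [0.431, -0.278, 0.021])
(446, -182, 32, 22, -48, [319.0, 234.0], [0.446, -0.182, 0.019])
(497, -373, 33, 24, -30, [377.0, 217.0], [0.496, -0.373, 0.016])
(522, -322, 30, 23, -4, [360.0, 210.0], [0.522, -0.321, 0.018])
side
(433, -102, 31, 30, -24, [294.0, 183.0], [0.433, -0.099, 0.017])
(449, -184, 34, 28, -44, [288.0, 164.0], [0.449, -0.181, 0.017])
(434, -282, 41, 25, -56, [291.0, 142.0], [0.435, -0.272, 0.024])
(525, -322, 29, 27, 89, [263.0, 133.0], [0.526, -0.317, 0.02])
(499, -376, 34, 31, -26, [270.0, 122.0], [0.499, -0.367, 0.022])
```

View pics/tc.png

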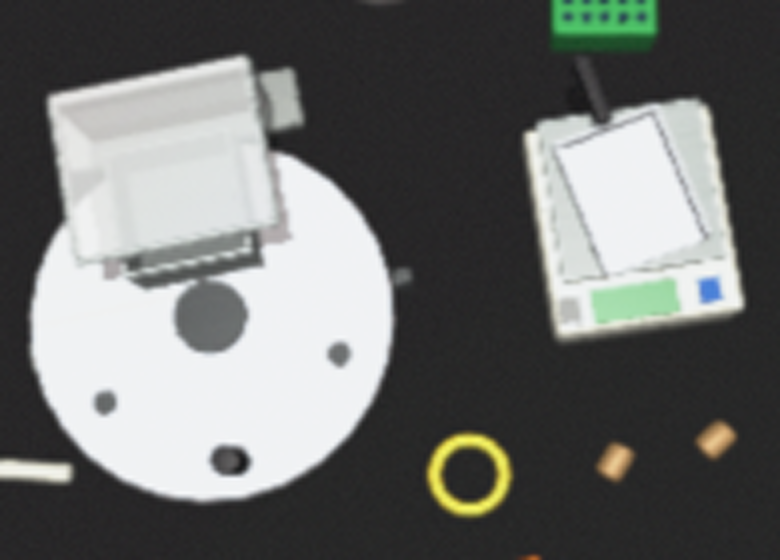

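View pics/sc.png

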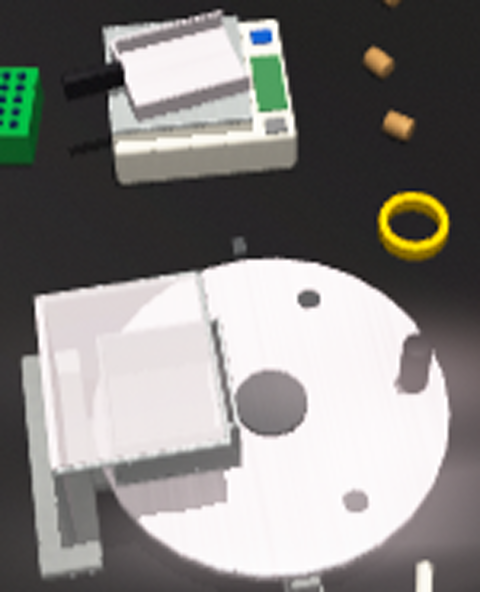

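The crops show:
- **Top crop:** hub (210,317), knob top (232,460), post (402,275), dish corners (557,148), (655,112), (708,238) and (605,276), handle from (580,60) to (605,120).
- **Side crop:** knob top (417,345), dish handle tip (68,82).

Run:
```python
from h import *
T=lambda u,v,z:px2w("top",140+u/4,125+v/4,z).round(4)
S=lambda u,v,z:px2w("side",170+u/3.2,145+v/3.2,z).round(4)
print("hub",T(210,317,.042),S(271,403,.042)); print("knobtop",T(234,460,.102),S(417,345,.102)); print("post",T(402,275,.05),S(239,240,.05))
print("dishc",[T(*c,.092) for c in((557,148),(655,112))],[T(*c,.08) for c in ((708,238),(605,276))])
print("handle tip/base top",T(581,60,.105),T(603,120,.105),S(68,82,.1),S(122,75,.1))
print("pan c",[T(*c,.07) for c in((535,125),(703,100),(736,255),(565,282))])
f=np.load('/tmp/top.npz'); d=f['d']
for u,v in((192,204),(198,240),(298,170),(285,142),(288,148),(289,151)): print(u,v,px2w("top",u,v,d=d).round(3))
# fit disc circle from side points depth z~.042
K,o,r=cam("top"); 
for n in("top","side"):
    d=np.load(f'/tmp/{n}.npz')['d']; K,o,r=cam(n); v,u=np.mgrid[:384,:512]; P=o+r.apply(np.c_[((u-K[0,2])/K[0,0]*d).ravel(),((v-K[1,2])/K[1,1]*d).ravel(),d.ravel()])
    k=(abs(P[:,2]-.042)<.008)&(P[:,0]>.3)&(P[:,0]<.75)&(P[:,1]>0.0)&(P[:,1]<.4); Q=P[k]; 
    lo=Q[Q[:,0]<.52]; h=cv2.convexHull((Q[:,:2]*1000).astype(np.float32))[:,0]; (c,rad)=cv2.minEnclosingCircle(h); print(n,c,rad,Q[:,2].mean())
    # dish floor points
    k=(P[:,2]>.068)&(P[:,2]<.115)&(P[:,0]>.55)&(P[:,0]<.85)&(P[:,1]>-.25)&(P[:,1]<-.05); Q=P[k]; print(Q[:,2].min(),np.histogram(Q[:,2],8))
    hh=Q[(Q[:,0]>.73)]; print(hh.mean(0),hh.min(0),hh.max(0),len(hh))
```

```text
hub [0.553  0.2183 0.042 ] [0.555  0.2159 0.042 ]
knobtop [0.4364 0.1894 0.102 ] [0.4397 0.1982 0.102 ]
post [0.5808 0.0635 0.05  ] [0.5823 0.0593 0.05  ]
dishc [array([ 0.6698, -0.0613,  0.092 ]), array([ 0.6959, -0.1384,  0.092 ])] [array([ 0.5973, -0.1759,  0.08  ]), array([ 0.5701, -0.095 ,  0.08  ])]
handle tip/base top [ 0.7357 -0.0818  0.105 ] [ 0.6874 -0.0967  0.105 ] [ 0.7376 -0.0811  0.1   ] [ 0.6891 -0.0892  0.1   ]
pan c [array([ 0.6945, -0.0458,  0.07  ]), array([ 0.7104, -0.1796,  0.07  ]), array([ 0.5849, -0.1985,  0.07  ]), array([ 0.5679, -0.0646,  0.07  ])]
192 204 [0.553 0.219 0.049]
198 240 [0.436 0.191 0.101]
298 170 [ 0.646 -0.12   0.077]
285 142 [ 0.729 -0.081  0.106]
288 148 [ 0.709 -0.089  0.107]
289 151 [ 0.7   -0.092  0.106]
top (576.95751953125, 216.3488006591797) 166.85800170898438 0.0410534199741352
0.06800606458526759 (array([967, 219,  29,  57,  84,  16,  45,  19]), array([0.06800606, 0.07319228, 0.0783785 , 0.08356471, 0.08875093,
       0.09393715, 0.09912337, 0.10430958, 0.1094958 ]))
[ 0.73568571 -0.07959209  0.10153765] [ 0.73114692 -0.08720362  0.08411788] [ 0.74239884 -0.07512593  0.10686991] 17
side (577.4287719726562, 225.60470581054688) 168.03427124023438 0.043184756697453586
0.06802934901147828 (array([528, 507, 116, 114, 138,  50,  41,  37]), array([0.06802935, 0.07348065, 0.07893196, 0.08438326, 0.08983457,
       0.09528587, 0.10073718, 0.10618848, 0.11163979]))
[ 0.73638388 -0.0813144   0.09747159] [ 0.73001239 -0.08922091  0.08018469] [ 0.74396367 -0.07555875  0.1109725 ] 41
```

```bash
cat > plan.py <<'E'
from h import *
DISH=(np.array([0.6335,-0.118]),200)
def dish(dx,dy):
    a=np.radians(DISH[1]); return DISH[0]+dx/1e3*np.array([np.cos(a),np.sin(a)])+dy/1e3*np.array([-np.sin(a),np.cos(a)])
def pose(x,y,z,yaw,tilt=0): # tilt: tool x dips (deg)
    return np.array([x,y,z]),R.from_euler('z',yaw,degrees=True)*R.from_euler('y',tilt,degrees=True)*R.from_euler('x',180,degrees=True)
def rows(groups,start=None):
    if start is None:
        s=ctrl.get_state(); start=(s["eef_pos"],R.from_quat(s["tcp_rot"]))
    p,r=start
    for g in groups:
        for w in g:
            q,t=pose(*w); d=r.inv().apply(q-p)*100; rv=(r.inv()*t).as_rotvec(); d=d.round(1); rv=rv.round(2)
            n=max(np.linalg.norm(d)/5,np.degrees(np.linalg.norm(rv))/8.59); print([*d.tolist(),*rv.tolist()],'n=%.1f'%n)
        p=p+r.apply(d/100); r=r*R.from_rotvec(rv); print('--')
    return p,r
def pick(b,pl,zp,zg=.004,zh=.16):
    x,y,a=b; X,Y=pl
    return [[(x,y,.16,a)],[(x,y,zg,a)],[(x,y,.16,a)],[(X,Y,.16,20)],[(X,Y,zp,20)],[(X,Y,.16,20)]]
E
python3 - <<'E'
from plan import *
s=rows(pick((.498,-.374,-30),dish(-36,0),.080))
rows(pick((.5235,-.321,-4),dish(-7,0),.080),s)
E
```

```text
[35.6, -16.3, 7.1, -0.0, 0.0, 0.84] n=8.0
--
[-0.0, -0.0, 15.6, -0.0, 0.0, 0.0] n=3.1
--
[-0.0, -0.0, -15.6, -0.0, 0.0, 0.0] n=3.1
--
[1.3, -31.7, 0.0, -0.0, 0.0, -0.87] n=6.3
--
[-0.0, -0.0, 8.0, -0.0, -0.0, -0.0] n=1.6
--
[0.0, -0.0, -8.0, -0.0, -0.0, -0.0] n=1.6
--
[-20.9, 15.3, -0.0, -0.0, 0.0, 0.42] n=5.2
--
[0.0, 0.0, 15.6, -0.0, 0.0, -0.0] n=3.1
--
[0.0, -0.0, -15.6, -0.0, 0.0, -0.0] n=3.1
--
[10.2, -21.3, 0.0, -0.0, 0.0, -0.42] n=4.7
--
[0.0, -0.0, 8.0, -0.0, -0.0, -0.0] n=1.6
--
[0.0, -0.1, -8.0, -0.0, -0.0, -0.0] n=1.6
--
```

```bash
c='python3 -m crank'
$c '[[35.6,-16.3,7.1,0,0,0.84],[35.6,-16.3,7.1,0,0,0.84],[35.6,-16.3,7.1,0,0,0.84],[35.6,-16.3,7.1,0,0,0.84],[35.6,-16.3,7.1,0,0,0.84],[35.6,-16.3,7.1,0,0,0.84],[35.6,-16.3,7.1,0,0,0.84],[35.6,-16.3,7.1,0,0,0.84],[35.6,-16.3,7.1,0,0,0.84],[35.6,-16.3,7.1,0,0,0.84]]' 0.6 20
$c '[[0,0,5,0,0,0],[0,0,10,0,0,0],[0,0,14,0,0,0],[0,0,15.6,0,0,0],[0,0,15.6,0,0,0],[0,0,15.6,0,0,0]]'
$c '[[0,0,0,0,0,0],[0,0,0,0,0,0],[0,0,0,0,0,0],[0,0,0,0,0,0],[0,0,0,0,0,0]]' 0 20
$c '[[0,0,-4,0,0,0],[0,0,-9,0,0,0],[0,0,-13,0,0,0],[0,0,-15.6,0,0,0],[0,0,-15.6,0,0,0]]'
```

```text
time: 1.1
eef_pos: [0.4986, -0.3737, 0.1594]
tcp_rot: [0.966, -0.257, -0.001, -0.0]
contact_force: [-0.1, -0.5, -0.1]
opening: 0.606
finger_force: 0.0
time: 1.7
eef_pos: [0.4988, -0.377, 0.0062]
tcp_rot: [0.966, -0.259, 0.001, 0.001]
contact_force: [0.5, 1.1, -0.0]
opening: 0.602
finger_force: 0.0
time: 2.2
eef_pos: [0.4995, -0.3766, 0.007]
tcp_rot: [0.966, -0.258, 0.002, 0.001]
contact_force: [-0.6, -1.2, 5.8]
opening: 0.229
finger_force: 22.5
time: 2.7
eef_pos: [0.5005, -0.3772, 0.1667]
tcp_rot: [0.966, -0.258, 0.005, 0.003]
contact_force: [0.3, -0.4, 1.0]
opening: 0.227
finger_force: 21.7
```

```bash
c='python3 -m crank'
$c '[[1.3,-31.7,0,0,0,-0.87],[1.3,-31.7,0,0,0,-0.87],[1.3,-31.7,0,0,0,-0.87],[1.3,-31.7,0,0,0,-0.87],[1.3,-31.7,0,0,0,-0.87],[1.3,-31.7,0,0,0,-0.87],[1.3,-31.7,0,0,0,-0.87],[1.3,-31.7,0,0,0,-0.87],[1.3,-31.7,0,0,0,-0.87],[1.3,-31.7,0,0,0,-0.87]]'
python3 - <<'E'
from plan import *
x,y=dish(-36,0); rows([[(x,y,.16,20)],[(x,y,.08,20)]])
p,d=look("side"); cv2.imwrite('pics/s1.png',cv2.resize(p[90:330,170:400],None,fx=2.5,fy=2.5))
E
```

```text
time: 3.7
eef_pos: [0.6666, -0.1083, 0.1596]
tcp_rot: [0.985, 0.172, -0.001, -0.0]
contact_force: [0.7, -0.5, 0.8]
opening: 0.226
finger_force: 21.7
[0.2, -0.2, -0.0, -0.0, 0.0, -0.0] n=0.1
--
[-0.0, -0.0, 8.0, -0.0, 0.0, -0.0] n=1.6
--
```

View pics/s1.png

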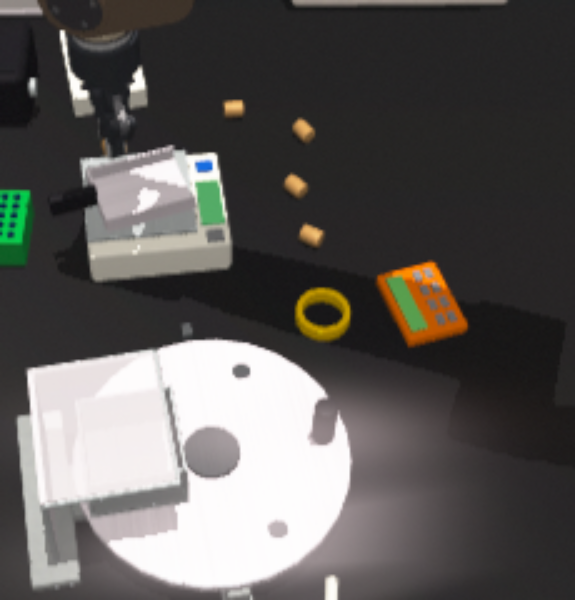

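The gripper holds biscuit 1 at crop (105,145), and the other four haven't moved. I'll lower it, release it, and go for the next.

```bash
c='python3 -m crank'
$c '[[0.2,-0.2,4,0,0,0],[0.2,-0.2,6.5,0,0,0],[0.2,-0.2,8,0,0,0],[0.2,-0.2,8,0,0,0],[0.2,-0.2,8,0,0,0]]'
$c '[[0,0,0,0,0,0],[0,0,0,0,0,0],[0,0,0,0,0,0]]' 0.4
$c '[[0,0,-3,0,0,0],[0,0,-8,0,0,0],[0,0,-8,0,0,0]]'
$c '[[-20.9,15.3,0,0,0,0.42],[-20.9,15.3,0,0,0,0.42],[-20.9,15.3,0,0,0,0.42],[-20.9,15.3,0,0,0,0.42],[-20.9,15.3,0,0,0,0.42],[-20.9,15.3,0,0,0,0.42],[-20.9,15.3,0,0,0,0.42],[-20.9,15.3,0,0,0,0.42]]' 0.6
python3 - <<'E'
from plan import *
print(biscuits("side",*look("side")[::-1])) if 0 else None
import bis
p,d=look("side"); [print(b[:5]) for b in bis.biscuits("side",d,p)]
rows(pick((.5235,-.321,-4),dish(-7,0),.080))
E
```

```text
time: 4.25
eef_pos: [0.6689, -0.1053, 0.0808]
tcp_rot: [0.985, 0.172, 0.0, 0.0]
contact_force: [-0.5, -0.1, 0.0]
opening: 0.224
finger_force: 23.9
time: 4.55
eef_pos: [0.6691, -0.1044, 0.081]
tcp_rot: [0.985, 0.173, 0.0, 0.0]
contact_force: [-0.2, 0.3, 0.1]
opening: 0.403
finger_force: 0.0
time: 4.85
eef_pos: [0.6735, -0.1055, 0.1699]
tcp_rot: [0.985, 0.173, 0.007, 0.004]
contact_force: [0.9, -0.8, 0.9]
opening: 0.398
finger_force: 0.0
time: 5.65
eef_pos: [0.525, -0.3187, 0.1605]
tcp_rot: [0.999, -0.036, 0.0, -0.0]
contact_force: [0.7, 0.8, 0.5]
opening: 0.601
finger_force: 0.0
(11, -21, 107, 25, -57)
(433, -102, 31, 30, -24)
(674, -169, 28, 27, -73)
(449, -183, 32, 28, -39)
(434, -282, 41, 25, -56)
(525, -322, 29, 27, 90)
(-319, -998, 243, 114, -58)
[-0.2, 0.3, 0.0, -0.0, -0.0, -0.0] n=0.1
--
[0.0, 0.0, 15.6, -0.0, -0.0, -0.0] n=3.1
--
[0.0, -0.0, -15.6, -0.0, -0.0, -0.0] n=3.1
--
[10.2, -21.3, 0.1, -0.0, -0.0, -0.42] n=4.7
--
[0.0, -0.0, 8.0, -0.0, -0.0, 0.0] n=1.6
--
[0.0, -0.0, -8.0, -0.0, -0.0, 0.0] n=1.6
--
```

```bash
c='python3 -m crank'
$c '[[-0.2,0.3,5,0,0,0],[-0.2,0.3,10,0,0,0],[-0.2,0.3,14,0,0,0],[-0.2,0.3,15.6,0,0,0],[-0.2,0.3,15.6,0,0,0],[-0.2,0.3,15.6,0,0,0]]'
$c '[[0,0,0,0,0,0],[0,0,0,0,0,0],[0,0,0,0,0,0],[0,0,0,0,0,0],[0,0,0,0,0,0]]' 0 20
$c '[[0,0,-4,0,0,0],[0,0,-9,0,0,0],[0,0,-13,0,0,0],[0,0,-15.6,0,0,0],[0,0,-15.6,0,0,0],[0,0,-15.6,0,0,0]]'
$c '[[10.2,-21.3,0.1,0,0,-0.42],[10.2,-21.3,0.1,0,0,-0.42],[10.2,-21.3,0.1,0,0,-0.42],[10.2,-21.3,0.1,0,0,-0.42],[10.2,-21.3,0.1,0,0,-0.42],[10.2,-21.3,0.1,0,0,-0.42],[10.2,-21.3,0.1,0,0,-0.42],[10.2,-21.3,0.1,0,0,-0.42]]'
python3 - <<'E'
from plan import *
x,y=dish(-7,0); s=rows([[(x,y,.16,20)],[(x,y,.08,20)],[(x,y,.16,20)]])
rows(pick((.433,-.279,-52),dish(22,0),.080),s)
E
```

```text
time: 6.3
eef_pos: [0.5239, -0.3224, 0.006]
tcp_rot: [0.999, -0.035, 0.001, 0.001]
contact_force: [-0.5, -0.8, 0.7]
opening: 0.599
finger_force: 0.0
time: 6.8
eef_pos: [0.5237, -0.3234, 0.0069]
tcp_rot: [0.999, -0.036, 0.002, 0.001]
contact_force: [-0.3, 0.5, 7.3]
opening: 0.227
finger_force: 22.5
time: 7.4
eef_pos: [0.5221, -0.3222, 0.1607]
tcp_rot: [0.999, -0.036, 0.0, 0.0]
contact_force: [0.6, -0.0, -0.6]
opening: 0.229
finger_force: 21.7
time: 8.2
eef_pos: [0.6381, -0.1177, 0.1575]
tcp_rot: [0.985, 0.173, -0.001, -0.001]
contact_force: [0.2, 0.1, 0.2]
opening: 0.227
finger_force: 21.7
[0.3, -0.1, -0.3, -0.0, 0.0, -0.0] n=0.1
--
[-0.0, -0.0, 8.0, -0.0, 0.0, -0.0] n=1.6
--
[-0.0, -0.0, -8.0, -0.0, 0.0, -0.0] n=1.6
--
[-25.1, 8.3, 0.1, 0.0, 0.0, 1.25] n=8.3
--
[0.0, -0.1, 15.6, 0.0, 0.0, 0.0] n=3.1
--
[0.0, 0.1, -15.6, 0.0, 0.0, 0.0] n=3.1
--
[-0.9, -23.7, -0.0, 0.0, 0.0, -1.25] n=8.3
--
[-0.0, 0.0, 8.0, -0.0, 0.0, -0.0] n=1.6
--
[-0.0, 0.0, -8.0, -0.0, 0.0, -0.0] n=1.6
--
```

```bash
c='python3 -m crank'
$c '[[0.3,-0.1,4,0,0,0],[0.3,-0.1,6.5,0,0,0],[0.3,-0.1,7.9,0,0,0],[0.3,-0.1,7.9,0,0,0],[0.3,-0.1,7.9,0,0,0]]'
$c '[[0,0,0,0,0,0],[0,0,0,0,0,0],[0,0,0,0,0,0]]' 0.4
$c '[[0,0,-3,0,0,0],[0,0,-8,0,0,0],[0,0,-8,0,0,0]]'
$c '[[-25.1,8.3,0,0,0,1.25],[-25.1,8.3,0,0,0,1.25],[-25.1,8.3,0,0,0,1.25],[-25.1,8.3,0,0,0,1.25],[-25.1,8.3,0,0,0,1.25],[-25.1,8.3,0,0,0,1.25],[-25.1,8.3,0,0,0,1.25],[-25.1,8.3,0,0,0,1.25],[-25.1,8.3,0,0,0,1.25],[-25.1,8.3,0,0,0,1.25]]' 0.6
python3 - <<'E'
from plan import *
import bis
p,d=look("side"); [print(b[:5]) for b in bis.biscuits("side",d,p)]
rows(pick((.433,-.279,-52),dish(22,0),.080,.006))
cv2.imwrite('pics/s2.png',cv2.resize(p[90:250,200:370],None,fx=3.5,fy=3.5))
E
```

```text
time: 8.7
eef_pos: [0.6417, -0.1163, 0.0805]
tcp_rot: [0.985, 0.172, 0.0, 0.0]
contact_force: [0.9, -0.2, 0.3]
opening: 0.224
finger_force: 24.0
time: 9.0
eef_pos: [0.642, -0.1153, 0.0809]
tcp_rot: [0.985, 0.173, 0.0, 0.0]
contact_force: [0.1, -0.8, 0.2]
opening: 0.402
finger_force: 0.0
time: 9.3
eef_pos: [0.6465, -0.1166, 0.1696]
tcp_rot: [0.985, 0.173, 0.007, 0.004]
contact_force: [0.8, 0.3, 1.1]
opening: 0.403
finger_force: 0.0
time: 10.3
eef_pos: [0.4342, -0.2789, 0.1608]
tcp_rot: [0.9, -0.436, 0.001, 0.0]
contact_force: [0.9, -0.5, -0.1]
opening: 0.6
finger_force: 0.0
(32, -33, 124, 35, -53)
(433, -102, 31, 30, -24)
(662, -175, 57, 28, 22)
(-136, -118, 187, 28, 56)
(449, -183, 32, 29, -38)
(434, -282, 41, 25, -56)
(-246, -266, 174, 44, 57)
(-450, -988, 139, 42, 2)
[-0.1, 0.1, 0.1, -0.0, -0.0, 0.01] n=0.1
--
[0.0, 0.0, 15.4, -0.0, -0.0, -0.0] n=3.1
--
[0.0, 0.0, -15.4, -0.0, -0.0, -0.0] n=3.1
--
[-1.1, -23.6, -0.0, 0.0, -0.0, -1.26] n=8.4
--
[0.0, 0.0, 8.0, 0.0, -0.0, -0.0] n=1.6
--
[0.0, 0.0, -8.0, 0.0, -0.0, -0.0] n=1.6
--
```

View pics/s2.png

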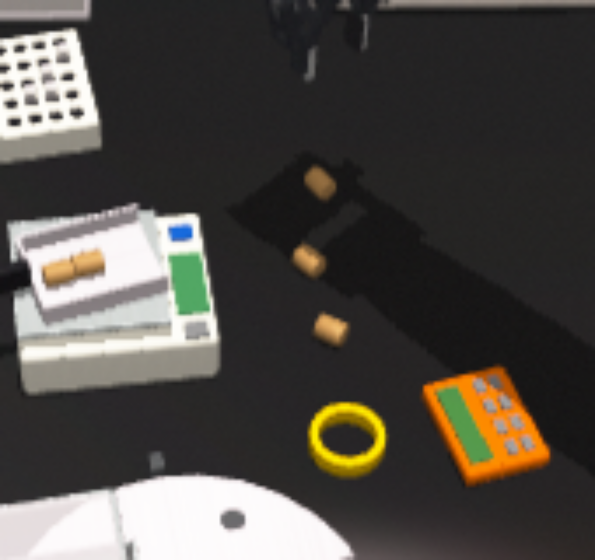

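Two biscuits lie in a row in the dish, at crop (58,270) and (90,262). The third is at (320,182), under the gripper.

```bash
c='python3 -m crank'
$c '[[-0.1,0.1,5,0,0,0],[-0.1,0.1,10,0,0,0],[-0.1,0.1,14,0,0,0],[-0.1,0.1,15.5,0,0,0],[-0.1,0.1,15.5,0,0,0],[-0.1,0.1,15.5,0,0,0]]'
$c '[[0,0,0,0,0,0],[0,0,0,0,0,0],[0,0,0,0,0,0],[0,0,0,0,0,0],[0,0,0,0,0,0]]' 0 20
$c '[[0,0,-4,0,0,0],[0,0,-9,0,0,0],[0,0,-13,0,0,0],[0,0,-15.5,0,0,0],[0,0,-15.5,0,0,0],[0,0,-15.5,0,0,0]]'
$c '[[-1.1,-23.6,0,0,0,-1.26],[-1.1,-23.6,0,0,0,-1.26],[-1.1,-23.6,0,0,0,-1.26],[-1.1,-23.6,0,0,0,-1.26],[-1.1,-23.6,0,0,0,-1.26],[-1.1,-23.6,0,0,0,-1.26],[-1.1,-23.6,0,0,0,-1.26],[-1.1,-23.6,0,0,0,-1.26],[-1.1,-23.6,0,0,0,-1.26],[-1.1,-23.6,0,0,0,-1.26]]'
python3 - <<'E'
from plan import *
x,y=dish(22,0); s=rows([[(x,y,.16,20)],[(x,y,.08,20)],[(x,y,.16,20)]])
rows(pick((.4475,-.182,-46),dish(-30,27),.096,.008),s)
E
```

```text
time: 10.95
eef_pos: [0.4333, -0.2789, 0.0059]
tcp_rot: [0.9, -0.436, 0.0, 0.0]
contact_force: [0.1, 0.0, -0.4]
opening: 0.597
finger_force: 0.0
time: 11.45
eef_pos: [0.4339, -0.2796, 0.0072]
tcp_rot: [0.9, -0.436, 0.002, 0.0]
contact_force: [-0.4, 1.3, 6.5]
opening: 0.229
finger_force: 22.5
time: 12.05
eef_pos: [0.4326, -0.2784, 0.1604]
tcp_rot: [0.9, -0.436, 0.0, 0.0]
contact_force: [0.0, -0.2, -0.1]
opening: 0.227
finger_force: 21.7
time: 13.05
eef_pos: [0.6096, -0.123, 0.1571]
tcp_rot: [0.984, 0.178, -0.002, -0.001]
contact_force: [0.2, -0.3, 0.0]
opening: 0.227
finger_force: 21.7
[0.2, 0.3, -0.3, -0.0, 0.0, 0.01] n=0.1
--
[0.0, 0.1, 8.0, -0.0, 0.0, -0.0] n=1.6
--
[0.0, -0.1, -8.0, -0.0, 0.0, -0.0] n=1.6
--
[-17.5, -0.3, 0.1, -0.0, 0.01, 1.15] n=7.7
--
[-0.0, 0.0, 15.2, -0.0, -0.0, 0.0] n=3.0
--
[0.0, -0.0, -15.2, -0.0, -0.0, 0.0] n=3.0
--
[12.1, -19.5, 0.1, -0.0, -0.0, -1.15] n=7.7
--
[-0.0, -0.1, 6.4, 0.0, -0.0, -0.0] n=1.3
--
[-0.0, 0.1, -6.4, 0.0, -0.0, -0.0] n=1.3
--
```

```bash
c='python3 -m crank'
$c '[[0.2,0.3,4,0,0,0],[0.2,0.3,6.5,0,0,0],[0.2,0.3,7.9,0,0,0],[0.2,0.3,7.9,0,0,0],[0.2,0.3,7.9,0,0,0]]'
$c '[[0,0,0,0,0,0],[0,0,0,0,0,0],[0,0,0,0,0,0]]' 0.4
$c '[[0,0,-3,0,0,0],[0,0,-8,0,0,0],[0,0,-8,0,0,0]]'
$c '[[-17.5,-0.3,0,0,0,1.15],[-17.5,-0.3,0,0,0,1.15],[-17.5,-0.3,0,0,0,1.15],[-17.5,-0.3,0,0,0,1.15],[-17.5,-0.3,0,0,0,1.15],[-17.5,-0.3,0,0,0,1.15],[-17.5,-0.3,0,0,0,1.15],[-17.5,-0.3,0,0,0,1.15],[-17.5,-0.3,0,0,0,1.15],[-17.5,-0.3,0,0,0,1.15]]' 0.6
python3 - <<'E'
from plan import *
import bis
p,d=look("side"); [print(b[:5]) for b in bis.biscuits("side",d,p) if b[0]>400]
rows(pick((.4475,-.182,-46),dish(-30,27),.096,.008))
E
```

```text
time: 13.55
eef_pos: [0.6137, -0.1257, 0.0805]
tcp_rot: [0.984, 0.178, -0.001, -0.0]
contact_force: [0.6, 0.3, 0.1]
opening: 0.227
finger_force: 24.1
time: 13.85
eef_pos: [0.6142, -0.1258, 0.0818]
tcp_rot: [0.984, 0.178, 0.0, 0.0]
contact_force: [-0.4, 0.3, -0.0]
opening: 0.399
finger_force: 0.0
time: 14.15
eef_pos: [0.6186, -0.1274, 0.1703]
tcp_rot: [0.984, 0.178, 0.007, 0.004]
contact_force: [1.7, 0.4, 1.7]
opening: 0.399
finger_force: 0.0
time: 15.15
eef_pos: [0.4491, -0.1842, 0.1614]
tcp_rot: [0.923, -0.385, 0.0, 0.0]
contact_force: [0.7, -0.0, -0.7]
opening: 0.6
finger_force: 0.0
(433, -101, 33, 26, -34)
(449, -183, 32, 29, -38)
(646, -181, 90, 28, 21)
[-0.3, -0.0, 0.1, -0.0, -0.0, 0.01] n=0.1
--
[0.0, -0.0, 15.2, -0.0, -0.0, 0.0] n=3.0
--
[0.0, -0.0, -15.2, -0.0, -0.0, 0.0] n=3.0
--
[12.1, -19.5, 0.0, 0.0, -0.0, -1.15] n=7.7
--
[-0.0, -0.0, 6.4, 0.0, -0.0, 0.0] n=1.3
--
[-0.0, -0.0, -6.4, 0.0, -0.0, 0.0] n=1.3
--
```

```bash
c='python3 -m crank'
$c '[[-0.3,0,5,0,0,0],[-0.3,0,10,0,0,0],[-0.3,0,14,0,0,0],[-0.3,0,15.3,0,0,0],[-0.3,0,15.3,0,0,0],[-0.3,0,15.3,0,0,0]]'
$c '[[0,0,0,0,0,0],[0,0,0,0,0,0],[0,0,0,0,0,0],[0,0,0,0,0,0],[0,0,0,0,0,0]]' 0 20
$c '[[0,0,-4,0,0,0],[0,0,-9,0,0,0],[0,0,-13,0,0,0],[0,0,-15.3,0,0,0],[0,0,-15.3,0,0,0],[0,0,-15.3,0,0,0]]'
$c '[[12.1,-19.5,0,0,0,-1.15],[12.1,-19.5,0,0,0,-1.15],[12.1,-19.5,0,0,0,-1.15],[12.1,-19.5,0,0,0,-1.15],[12.1,-19.5,0,0,0,-1.15],[12.1,-19.5,0,0,0,-1.15],[12.1,-19.5,0,0,0,-1.15],[12.1,-19.5,0,0,0,-1.15],[12.1,-19.5,0,0,0,-1.15],[12.1,-19.5,0,0,0,-1.15]]'
python3 - <<'E'
from plan import *
x,y=dish(-30,27); s=rows([[(x,y,.16,20)],[(x,y,.096,20)],[(x,y,.16,20)]])
rows(pick((.4325,-.101,-29),dish(-30,-27),.096,.008),s)
E
```

```text
time: 15.8
eef_pos: [0.4483, -0.183, 0.0099]
tcp_rot: [0.923, -0.386, 0.001, 0.0]
contact_force: [1.2, 0.0, 0.7]
opening: 0.602
finger_force: 0.0
time: 16.3
eef_pos: [0.4484, -0.1831, 0.0104]
tcp_rot: [0.923, -0.386, 0.002, 0.0]
contact_force: [-1.3, 0.6, 6.8]
opening: 0.225
finger_force: 22.0
time: 16.9
eef_pos: [0.4468, -0.182, 0.1614]
tcp_rot: [0.923, -0.386, 0.0, 0.0]
contact_force: [0.1, -0.1, -1.6]
opening: 0.223
finger_force: 21.2
time: 17.9
eef_pos: [0.6697, -0.1309, 0.1589]
tcp_rot: [0.984, 0.177, -0.002, -0.001]
contact_force: [-0.1, 0.5, 0.6]
opening: 0.227
finger_force: 21.2
[0.0, 0.2, -0.1, -0.0, 0.0, 0.01] n=0.1
--
[0.1, 0.1, 6.4, -0.0, 0.0, -0.0] n=1.3
--
[-0.1, -0.1, -6.4, -0.0, 0.0, -0.0] n=1.3
--
[-21.3, -11.1, 0.1, -0.0, 0.0, 0.85] n=5.7
--
[0.1, 0.0, 15.2, 0.0, 0.0, 0.0] n=3.0
--
[-0.1, 0.0, -15.2, 0.0, 0.0, 0.0] n=3.0
--
[18.4, -12.2, -0.1, -0.0, 0.0, -0.85] n=5.7
--
[0.0, -0.0, 6.4, -0.0, 0.0, -0.0] n=1.3
--
[0.0, -0.0, -6.4, -0.0, 0.0, -0.0] n=1.3
--
```

```bash
c='python3 -m crank'
$c '[[0.1,0.3,4,0,0,0],[0.1,0.3,6.2,0,0,0],[0.1,0.3,6.3,0,0,0],[0.1,0.3,6.3,0,0,0],[0.1,0.3,6.3,0,0,0]]'
$c '[[0,0,0,0,0,0],[0,0,0,0,0,0],[0,0,0,0,0,0]]' 0.35
$c '[[0,0,-3,0,0,0],[0,0,-6.3,0,0,0],[0,0,-6.3,0,0,0]]'
$c '[[-21.3,-11.1,0,0,0,0.85],[-21.3,-11.1,0,0,0,0.85],[-21.3,-11.1,0,0,0,0.85],[-21.3,-11.1,0,0,0,0.85],[-21.3,-11.1,0,0,0,0.85],[-21.3,-11.1,0,0,0,0.85],[-21.3,-11.1,0,0,0,0.85],[-21.3,-11.1,0,0,0,0.85],[-21.3,-11.1,0,0,0,0.85]]' 0.6
python3 - <<'E'
from plan import *
import bis
p,d=look("side"); [print(b[:5]) for b in bis.biscuits("side",d,p) if b[0]>400]
rows(pick((.4325,-.101,-29),dish(-30,-27),.096,.008))
cv2.imwrite('pics/s3.png',cv2.resize(p[90:250,200:370],None,fx=3.5,fy=3.5))
E
```

```text
time: 18.4
eef_pos: [0.6734, -0.1339, 0.0997]
tcp_rot: [0.984, 0.178, 0.001, 0.0]
contact_force: [-0.8, 0.6, 1.4]
opening: 0.229
finger_force: 21.2
time: 18.7
eef_pos: [0.673, -0.1338, 0.0992]
tcp_rot: [0.984, 0.178, 0.001, 0.0]
contact_force: [-1.1, 0.9, -0.1]
opening: 0.355
finger_force: 0.0
time: 19.0
eef_pos: [0.676, -0.1348, 0.1683]
tcp_rot: [0.984, 0.178, 0.005, 0.003]
contact_force: [1.1, -0.1, 1.1]
opening: 0.351
finger_force: 0.0
time: 19.9
eef_pos: [0.4352, -0.1047, 0.1617]
tcp_rot: [0.97, -0.243, 0.0, 0.0]
contact_force: [0.4, 0.1, 0.2]
opening: 0.599
finger_force: 0.0
(433, -101, 33, 26, -34)
(650, -195, 89, 63, 17)
[-0.4, -0.2, 0.2, -0.0, -0.0, 0.02] n=0.1
--
[-0.0, 0.0, 15.2, -0.0, -0.0, -0.0] n=3.0
--
[-0.0, 0.0, -15.2, -0.0, -0.0, -0.0] n=3.0
--
[18.3, -12.4, -0.0, 0.0, -0.0, -0.86] n=5.7
--
[-0.0, -0.0, 6.4, 0.0, -0.0, 0.0] n=1.3
--
[-0.0, -0.0, -6.4, 0.0, -0.0, 0.0] n=1.3
--
```

View pics/s3.png

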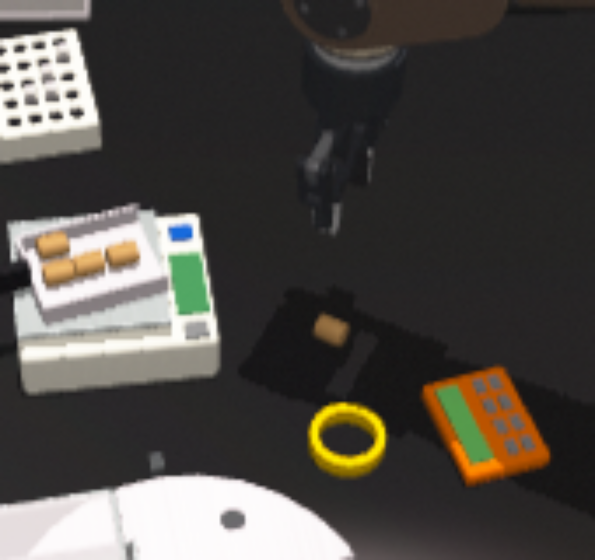

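Four biscuits lie flat in the dish around crop (90,255). The fifth is under the gripper at (331,330).

```bash
c='python3 -m crank'
$c '[[-0.4,-0.2,5,0,0,0],[-0.4,-0.2,10,0,0,0],[-0.4,-0.2,14,0,0,0],[-0.4,-0.2,15.4,0,0,0],[-0.4,-0.2,15.4,0,0,0],[-0.4,-0.2,15.4,0,0,0]]'
$c '[[0,0,0,0,0,0],[0,0,0,0,0,0],[0,0,0,0,0,0],[0,0,0,0,0,0],[0,0,0,0,0,0]]' 0 20
$c '[[0,0,-4,0,0,0],[0,0,-9,0,0,0],[0,0,-13,0,0,0],[0,0,-15.4,0,0,0],[0,0,-15.4,0,0,0],[0,0,-15.4,0,0,0]]'
$c '[[18.3,-12.4,0,0,0,-0.86],[18.3,-12.4,0,0,0,-0.86],[18.3,-12.4,0,0,0,-0.86],[18.3,-12.4,0,0,0,-0.86],[18.3,-12.4,0,0,0,-0.86],[18.3,-12.4,0,0,0,-0.86],[18.3,-12.4,0,0,0,-0.86],[18.3,-12.4,0,0,0,-0.86],[18.3,-12.4,0,0,0,-0.86]]'
python3 - <<'E'
from plan import *
x,y=dish(-30,-27); s=rows([[(x,y,.16,20)],[(x,y,.096,20)],[(x,y,.16,20)]])
rows([[(.438,.195,.2,190)],[(.438,.195,.077,190)]],s)
E
```

```text
time: 20.55
eef_pos: [0.4326, -0.101, 0.0076]
tcp_rot: [0.97, -0.243, 0.0, 0.0]
contact_force: [-0.1, 0.9, 0.2]
opening: 0.595
finger_force: 0.0
time: 21.05
eef_pos: [0.4331, -0.1013, 0.0089]
tcp_rot: [0.97, -0.244, 0.002, 0.0]
contact_force: [-0.8, 0.4, 6.1]
opening: 0.227
finger_force: 22.4
time: 21.65
eef_pos: [0.4315, -0.1006, 0.1613]
tcp_rot: [0.97, -0.244, 0.0, 0.0]
contact_force: [-0.6, -0.5, -1.2]
opening: 0.227
finger_force: 21.6
time: 22.55
eef_pos: [0.6506, -0.0778, 0.1601]
tcp_rot: [0.983, 0.182, -0.001, -0.0]
contact_force: [0.1, 0.4, -0.4]
opening: 0.223
finger_force: 21.6
[0.0, 0.5, 0.0, -0.0, 0.0, 0.02] n=0.1
--
[0.0, -0.0, 6.4, -0.0, 0.0, -0.0] n=1.3
--
[0.0, -0.0, -6.4, -0.0, 0.0, -0.0] n=1.3
--
[-10.8, -33.4, -3.9, -0.0, -0.0, -2.97] n=19.8
--
[-0.1, -0.0, 12.3, 0.0, -0.0, -0.0] n=2.5
--
```

```bash
c='python3 -m crank'
$c '[[0,0.4,4,0,0,0.02],[0,0.4,6.2,0,0,0.02],[0,0.4,6.3,0,0,0.02],[0,0.4,6.3,0,0,0.02],[0,0.4,6.3,0,0,0.02]]'
$c '[[0,0,0,0,0,0],[0,0,0,0,0,0],[0,0,0,0,0,0]]' 0.35
$c '[[0,0,-3,0,0,0],[0,0,-8,0,0,0],[0,0,-10,0,0,0],[0,0,-10,0,0,0]]'
$c '[[-5.4,-17,0,0,0,-1.5],[-5.4,-17,0,0,0,-1.5],[-5.4,-17,0,0,0,-1.5],[-5.4,-17,0,0,0,-1.5],[-5.4,-17,0,0,0,-1.5],[-5.4,-17,0,0,0,-1.5],[-5.4,-17,0,0,0,-1.5],[-5.4,-17,0,0,0,-1.5],[-5.4,-17,0,0,0,-1.5],[-5.4,-17,0,0,0,-1.5]]' 0.6
python3 - <<'E'
from plan import *
rows([[(.438,.195,.2,190)],[(.438,.195,.077,190)]])
E
```

```text
time: 23.05
eef_pos: [0.6529, -0.0817, 0.0988]
tcp_rot: [0.985, 0.173, 0.0, 0.0]
contact_force: [-0.3, 0.1, -0.3]
opening: 0.227
finger_force: 26.4
time: 23.35
eef_pos: [0.6532, -0.0816, 0.0987]
tcp_rot: [0.985, 0.173, 0.0, 0.0]
contact_force: [-0.3, 0.1, 0.1]
opening: 0.347
finger_force: 0.0
time: 23.75
eef_pos: [0.6557, -0.0823, 0.2042]
tcp_rot: [0.985, 0.173, 0.005, 0.002]
contact_force: [0.7, -0.6, -0.6]
opening: 0.351
finger_force: 0.0
time: 24.75
eef_pos: [0.5433, 0.0599, 0.1962]
tcp_rot: [0.6, 0.8, -0.001, -0.001]
contact_force: [0.1, 0.9, 0.3]
opening: 0.596
finger_force: 0.0
[15.9, -6.3, -0.3, -0.0, -0.0, -1.46] n=9.7
--
[-0.0, 0.0, 12.3, 0.0, -0.0, -0.0] n=2.5
--
```

```bash
c='python3 -m crank'
$c '[[15.9,-6.3,-0.3,0,0,-1.46],[15.9,-6.3,-0.3,0,0,-1.46],[15.9,-6.3,-0.3,0,0,-1.46],[15.9,-6.3,-0.3,0,0,-1.46],[15.9,-6.3,-0.3,0,0,-1.46],[15.9,-6.3,-0.3,0,0,-1.46],[15.9,-6.3,-0.3,0,0,-1.46],[15.9,-6.3,-0.3,0,0,-1.46],[15.9,-6.3,-0.3,0,0,-1.46],[15.9,-6.3,-0.3,0,0,-1.46]]'
$c '[[0,0,0,0,0,0],[0,0,0,0,0,0],[0,0,0,0,0,0]]'
python3 - <<'E'
from plan import *
p,d=look("side"); rows([[(.438,.195,.2,190)],[(.438,.195,.077,190)]])
cv2.imwrite('pics/s4.png',cv2.resize(p[120:330,170:400],None,fx=2.8,fy=2.8,interpolation=cv2.INTER_CUBIC))
E
```

```text
time: 25.75
eef_pos: [0.4392, 0.1953, 0.1994]
tcp_rot: [-0.086, 0.996, -0.0, -0.002]
contact_force: [0.1, -0.6, -0.0]
opening: 0.599
finger_force: 0.0
time: 26.05
eef_pos: [0.4399, 0.1954, 0.2006]
tcp_rot: [-0.082, 0.997, -0.0, -0.001]
contact_force: [-0.3, -0.6, 0.7]
opening: 0.598
finger_force: 0.0
[0.2, -0.0, 0.1, -0.0, -0.0, -0.01] n=0.1
--
[-0.0, -0.0, 12.3, -0.0, -0.0, 0.0] n=2.5
--
```

View pics/s4.png

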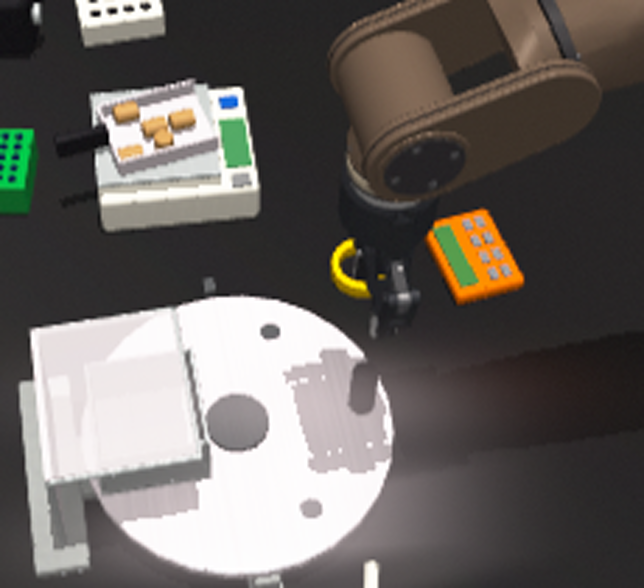

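Five biscuits are inside the dish, at (126,111), (154,127), (182,118), (163,138) and (130,152). The open gripper is above the knob at (363,385), so I'll grip it.

```bash
c='python3 -m crank'
$c '[[0.1,0,4,0,0,0],[0.1,0,8,0,0,0],[0.1,0,11.5,0,0,0],[0.1,0,12.3,0,0,0],[0.1,0,12.3,0,0,0],[0.1,0,12.3,0,0,0]]'
$c '[[0,0,0,0,0,0],[0,0,0,0,0,0],[0,0,0,0,0,0],[0,0,0,0,0,0],[0,0,0,0,0,0]]' 0 25
python3 - <<'E'
from plan import *
s=ctrl.get_state(); A=np.array([.554,.217]); e=s["eef_pos"]; v=e[:2]-A; print(np.hypot(*v),np.degrees(np.arctan2(v[1],v[0]))%360)
w=[(*(A+.118*np.array([np.cos(np.radians(190-t)),np.sin(np.radians(190-t))])),.077,190-t) for t in np.arange(0,91,9)]
w=[(*(A+.118*np.array([np.cos(np.radians(190-t)),np.sin(np.radians(190-t))])),.077,190-t) for t in np.linspace(0,90,13)]
rows([w[1:7],w[7:]],(np.array(w[0][:3]),pose(*w[0])[1]))
E
```

```text
time: 26.7
eef_pos: [0.4407, 0.1956, 0.0801]
tcp_rot: [-0.083, 0.997, 0.0, 0.001]
contact_force: [0.1, 0.4, 0.7]
opening: 0.597
finger_force: 0.0
time: 27.2
eef_pos: [0.4407, 0.1964, 0.0806]
tcp_rot: [-0.083, 0.997, 0.001, 0.002]
contact_force: [-1.9, 3.7, 5.5]
opening: 0.269
finger_force: 24.6
0.11515117731369884 190.28153051585343
[-0.1, 1.5, 0.0, 0.0, -0.0, 0.13] n=0.9
[-0.4, 3.1, 0.0, 0.0, -0.0, 0.26] n=1.7
[-0.9, 4.5, 0.0, 0.0, -0.0, 0.39] n=2.6
[-1.6, 5.9, 0.0, 0.0, -0.0, 0.52] n=3.5
[-2.4, 7.2, 0.0, 0.0, -0.0, 0.65] n=4.3
[-3.5, 8.3, 0.0, 0.0, -0.0, 0.79] n=5.3
--
[-0.0, 1.5, 0.0, -0.0, -0.0, 0.13] n=0.9
[-0.3, 3.1, 0.0, -0.0, -0.0, 0.26] n=1.7
[-0.8, 4.5, 0.0, -0.0, -0.0, 0.39] n=2.6
[-1.5, 5.9, 0.0, -0.0, -0.0, 0.52] n=3.5
[-2.3, 7.2, 0.0, -0.0, -0.0, 0.65] n=4.3
[-3.4, 8.4, 0.0, -0.0, -0.0, 0.78] n=5.2
--
```

```bash
c='python3 -m crank'
$c '[[-0.1,1.5,0,0,0,0.13],[-0.4,3.1,0,0,0,0.26],[-0.9,4.5,0,0,0,0.39],[-1.6,5.9,0,0,0,0.52],[-2.4,7.2,0,0,0,0.65],[-3.5,8.3,0,0,0,0.79],[-3.5,8.3,0,0,0,0.79],[-3.5,8.3,0,0,0,0.79]]'
$c '[[0,1.5,0,0,0,0.13],[-0.3,3.1,0,0,0,0.26],[-0.8,4.5,0,0,0,0.39],[-1.5,5.9,0,0,0,0.52],[-2.3,7.2,0,0,0,0.65],[-3.4,8.4,0,0,0,0.78],[-3.4,8.4,0,0,0,0.78],[-3.4,8.4,0,0,0,0.78]]'
python3 - <<'E'
from plan import *
s=ctrl.get_state(); A=np.array([.554,.217]); e=s["eef_pos"]; v=e[:2]-A; print(np.hypot(*v),np.degrees(np.arctan2(v[1],v[0]))%360)
p,d=look("side"); cv2.imwrite('pics/s5.png',cv2.resize(p[120:330,170:400],None,fx=2.8,fy=2.8,interpolation=cv2.INTER_CUBIC))
E
```

```text
time: 28.0
eef_pos: [0.4597, 0.2852, 0.0805]
tcp_rot: [0.307, 0.952, 0.001, -0.001]
contact_force: [-6.9, 5.1, 9.2]
opening: 0.268
finger_force: 27.0
time: 28.8
eef_pos: [0.5376, 0.3342, 0.0806]
tcp_rot: [0.646, 0.763, 0.003, -0.001]
contact_force: [-2.2, 7.9, 4.0]
opening: 0.268
finger_force: 26.9
0.11838905629081137 97.97684610789413
```

View pics/s5.png

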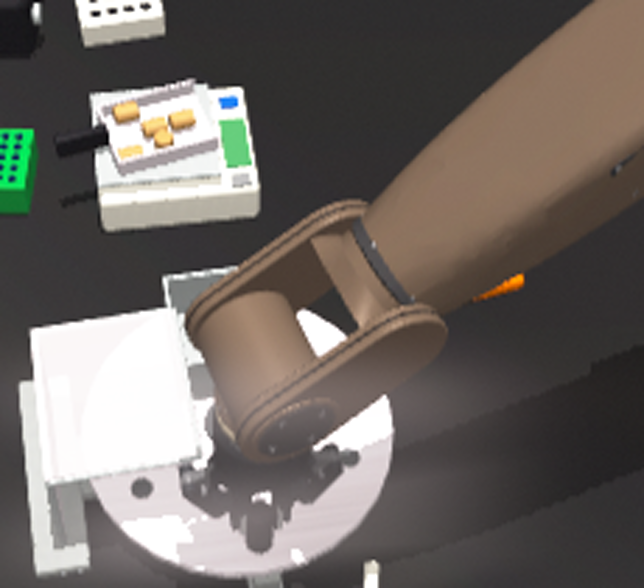

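The pot now shows beside the hood at (210,290), and the knob is held at (262,520). I'll release and lift.

```bash
c='python3 -m crank'
$c '[[0,0,0,0,0,0],[0,0,0,0,0,0],[0,0,0,0,0,0],[0,0,0,0,0,0]]' 0.5
$c '[[0,0,-3,0,0,0],[0,0,-8,0,0,0],[0,0,-13,0,0,0],[0,0,-15,0,0,0],[0,0,-15,0,0,0],[0,0,-15,0,0,0]]'
python3 - <<'E'
from plan import *
from math import *
for n in("side","top"):
    p,d=look(n); cv2.imwrite(f'pics/{n}6.png',cv2.resize(p[110:330,140:400],None,fx=3,fy=2.7,interpolation=cv2.INTER_CUBIC)) if n=="side" else cv2.imwrite(f'pics/{n}6.png',cv2.resize(p[125:275,140:340],None,fx=4,fy=4,interpolation=cv2.INTER_CUBIC))
a=radians(200); h=np.array([.6335,-.118])-.085*np.array([cos(a),sin(a)]); print(h)
rows([[(*h,.20,200)],[(*h,.076,200)]])
E
```

```text
time: 29.25
eef_pos: [0.5367, 0.3308, 0.0781]
tcp_rot: [0.646, 0.764, -0.0, 0.0]
contact_force: [-1.3, -0.6, -0.5]
opening: 0.501
finger_force: 0.0
time: 29.85
eef_pos: [0.5365, 0.331, 0.2278]
tcp_rot: [0.646, 0.764, -0.0, -0.0]
contact_force: [0.3, -0.4, -0.3]
opening: 0.501
finger_force: 0.0
[ 0.71337387 -0.08892829]
[-44.3, 10.6, 2.5, -0.0, -0.0, -1.75] n=11.7
--
[-0.0, -0.0, 12.4, -0.0, -0.0, -0.0] n=2.5
--
```

View pics/top6.png

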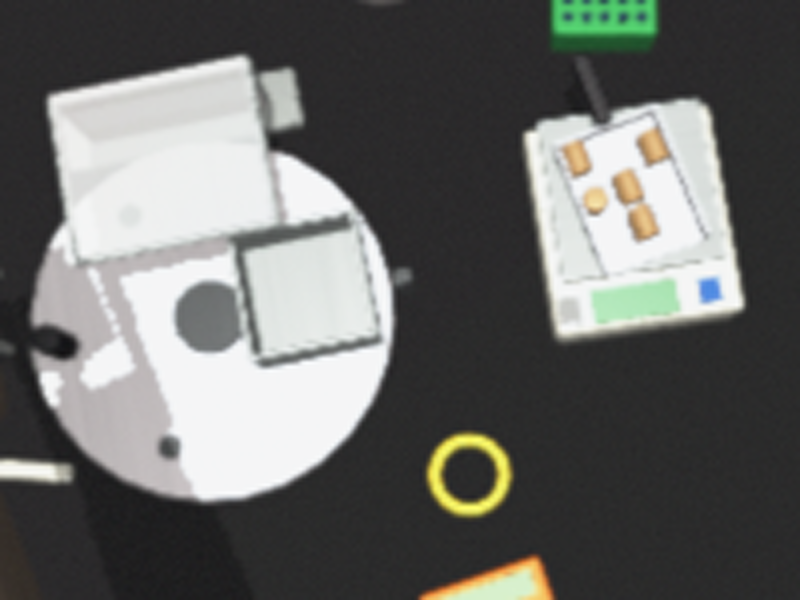

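The pot is at the loading station, with rim corners at about (235,240), (350,215), (382,342) and (262,365). All five biscuits are in the dish, one of them upright at (595,200).

Run:
```python
from plan import *
from math import *
c=np.array([px2w("top",140+u/4,125+v/4,.107)[:2] for u,v in((235,240),(350,215),(382,342),(262,365))]); print(c.round(3),c.mean(0))
e=c[1]-c[0]; print(degrees(atan2(e[1],e[0])), np.hypot(*e)); e=c[2]-c[1]; print(degrees(atan2(e[1],e[0])),np.hypot(*e)); 
k=px2w("top",140+65/4,125+342/4,.102); print("knob",k)
f=np.load('/tmp/side.npz')
for n in("top","side"):
    d=np.load(f'/tmp/{n}.npz')['d']; K,o,r=cam(n); v,u=np.mgrid[:384,:512]; P=o+r.apply(np.c_[((u-K[0,2])/K[0,0]*d).ravel(),((v-K[1,2])/K[1,1]*d).ravel(),d.ravel()])
    k=(P[:,2]>.095)&(P[:,2]<.112)&(P[:,0]>.48)&(P[:,0]<.66)&(P[:,1]>0.05)&(P[:,1]<.22); Q=P[k]; print(n,Q.min(0),Q.max(0),len(Q), cv2.minAreaRect((Q[:,:2]*1000).astype(np.float32)))
```

```text
[[0.603 0.187]
 [0.619 0.099]
 [0.521 0.077]
 [0.506 0.167]] [0.56223867 0.13238335]
-79.3716736853099 0.08944380082042654
-167.15953142960828 0.10053103248892545
knob [0.52908533 0.31731226 0.102     ]
top [0.51173511 0.08375103 0.09517353] [0.62547897 0.19554631 0.11014516] 206 ((569.2614135742188, 139.7735137939453), (101.1426773071289, 100.00537109375), 9.99696159362793)
side [0.5802688  0.08744961 0.09539936] [0.62827902 0.19120659 0.11169739] 91 ((607.4483032226562, 138.84144592285156), (103.35269927978516, 47.49714279174805), 85.9964370727539)
```

```bash
c='python3 -m crank'
$c '[[-5,1,0,0,0,-0.15],[-10,2,0,0,0,-0.3],[-15,3,0,0,0,-0.45],[-20,4,0,0,0,-0.6],[-24,5,0.5,0,0,-0.75],[-27,6,0.8,0,0,-0.9],[-30,7,1,0,0,-1.05],[-33,8,1.5,0,0,-1.2],[-36,9,2,0,0,-1.35],[-39,9.5,2.2,0,0,-1.5]]' 0.45
python3 - <<'E'
from plan import *
h=(.7134,-.089); rows([[(*h,.20,200)],[(*h,.076,200)]])
E
```

```text
time: 30.95
eef_pos: [0.6944, -0.0386, 0.2022]
tcp_rot: [-0.036, 0.999, 0.001, -0.003]
contact_force: [1.4, -0.1, -0.8]
opening: 0.451
finger_force: 0.0
[-1.5, -5.2, 0.2, 0.0, -0.01, -0.28] n=1.9
--
[0.0, -0.0, 12.4, 0.0, 0.0, 0.0] n=2.5
--
```

```bash
c='python3 -m crank'
$c '[[-1.5,-5.2,0.2,0,0,-0.26],[-1.5,-5.2,0.2,0,0,-0.26],[-1.5,-5.2,0.2,0,0,-0.26],[-1.5,-5.2,0.2,0,0,-0.26],[-1.5,-5.2,0.2,0,0,-0.26]]'
python3 - <<'E'
from plan import *
h=(.7134,-.089); rows([[(*h,.20,200)],[(*h,.077,200)]])
p,d=look("side"); cv2.imwrite('pics/s7.png',cv2.resize(p[110:260,180:360],None,fx=3.5,fy=3.5,interpolation=cv2.INTER_CUBIC))
E
```

```text
time: 31.45
eef_pos: [0.713, -0.0872, 0.2032]
tcp_rot: [-0.162, 0.987, 0.0, -0.001]
contact_force: [-0.2, -0.1, 0.5]
opening: 0.448
finger_force: 0.0
[0.0, -0.2, 0.3, 0.0, -0.0, -0.02] n=0.1
--
[-0.0, -0.0, 12.3, 0.0, -0.0, -0.0] n=2.5
--
```

View pics/s7.png

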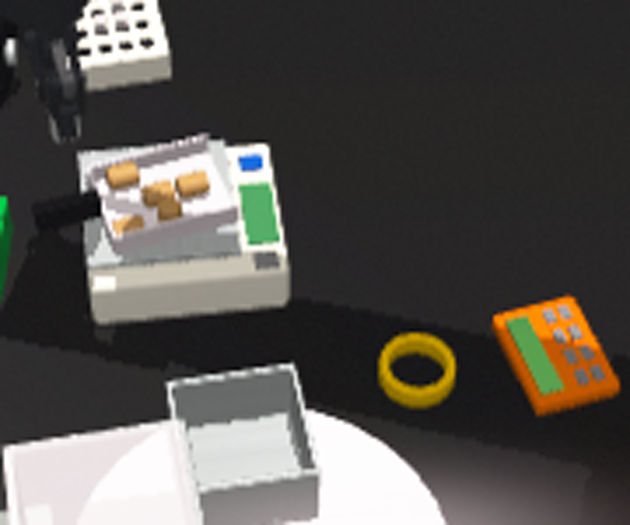

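The pot is empty at the loading station, around (245,450). The dish and its five biscuits are undisturbed, and the gripper is over the handle. I'll descend and grip it.

```bash
c='python3 -m crank'
$c '[[0,-0.2,4,0,0,-0.02],[0,-0.2,8,0,0,-0.02],[0,-0.2,11.5,0,0,-0.02],[0,-0.2,12.6,0,0,-0.02],[0,-0.2,12.6,0,0,-0.02],[0,-0.2,12.6,0,0,-0.02]]'
$c '[[0,0,0,0,0,0],[0,0,0,0,0,0],[0,0,0,0,0,0],[0,0,0,0,0,0],[0,0,0,0,0,0]]' 0 30
$c '[[0,0,0,0,0,0],[0,0,0,0,0,0],[0,0,0,0,0,0]]' 0 100
$c '[[0,0,-0.5,0,0,0],[0,0,-1.5,0,0,0],[0,0,-3,0,0,0],[0,0,-5,0,0,0],[0,0,-5,0,0,0]]'
python3 - <<'E'
from plan import *
from math import *
p,d=look("side"); cv2.imwrite('pics/s8.png',cv2.resize(p[110:260,180:360],None,fx=3.5,fy=3.5,interpolation=cv2.INTER_CUBIC))
print(ctrl.get_state()["wrist_torque"])
E
```

```text
time: 32.1
eef_pos: [0.7155, -0.0902, 0.0805]
tcp_rot: [-0.172, 0.985, -0.001, 0.001]
contact_force: [0.5, 0.3, 0.0]
opening: 0.448
finger_force: 0.0
time: 32.6
eef_pos: [0.7158, -0.0906, 0.0814]
tcp_rot: [-0.172, 0.985, -0.001, 0.002]
contact_force: [-0.2, 0.4, 5.5]
opening: 0.135
finger_force: 32.6
time: 32.9
eef_pos: [0.7159, -0.0906, 0.0816]
tcp_rot: [-0.172, 0.985, -0.001, 0.002]
contact_force: [-0.5, 0.9, 6.9]
opening: 0.116
finger_force: 97.7
time: 33.4
eef_pos: [0.7166, -0.0909, 0.1332]
tcp_rot: [-0.172, 0.985, -0.002, 0.004]
contact_force: [0.4, -0.1, -1.1]
opening: 0.119
finger_force: 97.7
[ 0.05795433 -0.07962446 -0.02611335]
```

View pics/s8.png

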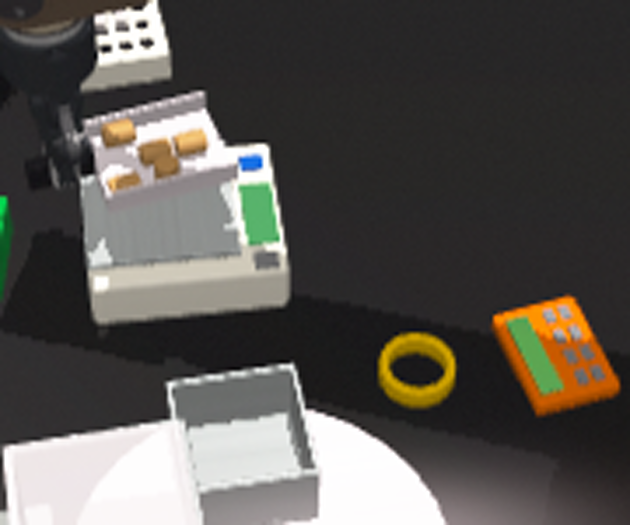

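The dish is held level with all five biscuits in it, and the pan is clear. Next I'll work out a smooth carry and the tipping poses.

```bash
cat > pour.py <<'E'
from plan import *
pot=np.array([.5685,.138]); sy=np.array([-.1736,.985])
def tcp(T,dz=0,S=-.020,zs=.115):
    s=np.r_[pot+S*sy,zs+dz]; r=R.from_euler('z',100,degrees=True)*R.from_euler('y',T,degrees=True)
    return (*(s-r.apply([.142,0,-.0105])),100,T)
E
python3 - <<'E'
from pour import *
s=ctrl.get_state(); e=s["eef_pos"]; g=np.array(tcp(0,.045)[:3]); f=lambda t:t*t*(3-2*t)
w=[]
for t in np.linspace(0,1,21)[1:]:
    a=f(t); b=f(min(1,t*1.6)); w.append((*(e[:2]+a*(g-e)[:2]),e[2]+b*(g-e)[2],200-100*a))
p=rows([w[:10],w[10:]])
rows([[tcp(0,.02),tcp(0)]]+[[tcp(T) for T in(4,8,12,16,20)]]+[[tcp(T) for T in(22,24,26,28,30,32,34,36,38,40)]],p)
E
```

```text
[0.1, 0.1, -0.1, -0.0, 0.0, 0.01] n=0.1
[0.2, 0.3, -0.3, -0.0, 0.0, 0.04] n=0.3
[0.5, 0.6, -0.6, -0.0, 0.0, 0.1] n=0.7
[0.9, 1.1, -1.0, -0.0, 0.0, 0.18] n=1.2
[1.4, 1.6, -1.4, -0.0, 0.0, 0.27] n=1.8
[1.9, 2.3, -1.9, -0.0, 0.0, 0.37] n=2.5
[2.5, 3.0, -2.3, -0.0, 0.0, 0.49] n=3.3
[3.1, 3.7, -2.8, -0.0, 0.0, 0.61] n=4.1
[3.8, 4.5, -3.2, -0.0, 0.01, 0.74] n=4.9
[4.4, 5.3, -3.6, -0.0, 0.01, 0.87] n=5.8
--
[1.0, -0.0, -0.2, -0.0, -0.0, 0.13] n=0.9
[2.0, -0.0, -0.3, -0.0, -0.0, 0.26] n=1.7
[3.0, -0.0, -0.3, -0.0, -0.0, 0.38] n=2.5
[3.9, -0.0, -0.3, -0.0, -0.0, 0.49] n=3.3
[4.7, -0.0, -0.3, -0.0, -0.0, 0.6] n=4.0
[5.4, -0.0, -0.3, -0.0, -0.0, 0.69] n=4.6
[6.0, -0.0, -0.3, -0.0, -0.0, 0.77] n=5.1
[6.5, -0.0, -0.3, -0.0, -0.0, 0.82] n=5.5
[6.8, -0.0, -0.3, -0.0, -0.0, 0.86] n=5.7
[6.9, -0.0, -0.3, -0.0, -0.0, 0.87] n=5.8
--
[-0.0, 0.0, 2.5, -0.0, -0.0, 0.0] n=0.5
[-0.0, 0.0, 4.5, -0.0, -0.0, 0.0] n=0.9
--
[0.1, 0.0, -1.0, -0.0, -0.07, 0.0] n=0.5
[0.2, 0.0, -2.0, -0.0, -0.14, 0.0] n=0.9
[0.5, 0.0, -3.0, -0.0, -0.21, 0.0] n=1.4
[0.8, 0.0, -3.9, -0.0, -0.28, 0.0] n=1.9
[1.2, 0.0, -4.8, -0.0, -0.35, 0.0] n=2.3
--
[0.0, 0.0, -0.5, -0.0, -0.03, 0.0] n=0.2
[0.1, 0.0, -1.0, -0.0, -0.07, 0.0] n=0.5
[0.1, 0.0, -1.5, -0.0, -0.1, 0.0] n=0.7
[0.2, 0.0, -2.0, -0.0, -0.14, 0.0] n=0.9
[0.4, -0.0, -2.5, -0.0, -0.17, 0.0] n=1.1
[0.5, -0.0, -2.9, -0.0, -0.21, 0.0] n=1.4
[0.6, -0.0, -3.4, -0.0, -0.24, 0.0] n=1.6
[0.8, -0.0, -3.9, -0.0, -0.28, 0.0] n=1.9
[1.0, -0.0, -4.4, -0.0, -0.31, 0.0] n=2.1
[1.2, -0.0, -4.8, -0.0, -0.35, 0.0] n=2.3
--
```

```bash
c='python3 -m crank'
$c '[[0.1,0.1,-0.1,0,0,0.01],[0.2,0.3,-0.3,0,0,0.04],[0.5,0.6,-0.6,0,0,0.1],[0.9,1.1,-1,0,0,0.18],[1.4,1.6,-1.4,0,0,0.27],[1.9,2.3,-1.9,0,0,0.37],[2.5,3,-2.3,0,0,0.49],[3.1,3.7,-2.8,0,0,0.61],[3.8,4.5,-3.2,0,0,0.74],[4.4,5.3,-3.6,0,0,0.87]]'
$c '[[1,0,-0.2,0,0,0.13],[2,0,-0.3,0,0,0.26],[3,0,-0.3,0,0,0.38],[3.9,0,-0.3,0,0,0.49],[4.7,0,-0.3,0,0,0.6],[5.4,0,-0.3,0,0,0.69],[6,0,-0.3,0,0,0.77],[6.5,0,-0.3,0,0,0.82],[6.8,0,-0.3,0,0,0.86],[6.9,0,-0.3,0,0,0.87]]'
$c '[[0,0,0,0,0,0],[0,0,0,0,0,0]]'
python3 - <<'E'
from pour import *
p=rows([[tcp(0,.02),tcp(0)]])
for n in("side",):
    p,d=look(n); cv2.imwrite('pics/s9.png',cv2.resize(p[120:310,180:370],None,fx=3,fy=3,interpolation=cv2.INTER_CUBIC))
E
```

```text
time: 34.45
eef_pos: [0.6535, -0.055, 0.1628]
tcp_rot: [0.262, 0.965, -0.0, -0.001]
contact_force: [-0.0, -0.4, -1.8]
opening: 0.115
finger_force: 97.8
time: 35.45
eef_pos: [0.5939, -0.0205, 0.1659]
tcp_rot: [0.642, 0.766, -0.001, -0.001]
contact_force: [-0.3, -0.3, -1.7]
opening: 0.115
finger_force: 97.8
time: 35.65
eef_pos: [0.595, -0.0208, 0.1668]
tcp_rot: [0.642, 0.767, -0.0, -0.0]
contact_force: [-0.5, -0.3, -1.4]
opening: 0.116
finger_force: 97.8
[-0.1, 0.2, 2.1, -0.0, -0.0, 0.0] n=0.4
[-0.1, 0.2, 4.1, -0.0, -0.0, 0.0] n=0.8
--
```

View pics/s9.png

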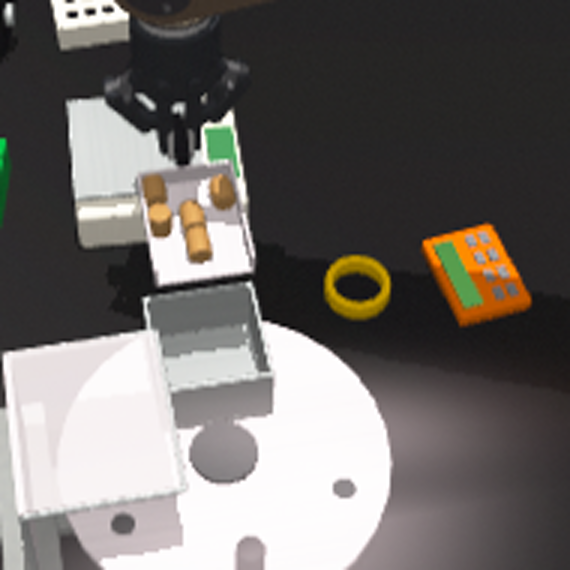

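All five biscuits are still in the dish, and its spout corners are at about (155,283) and (255,270). I'll check its position relative to the pot.

Run:
```python
from pour import *
for u,v in((155,284),(255,272)):
    w=px2w("side",180+u/3,120+v/3,.1555)[:2]-pot; print("stand rel pot x,y:",w@[.985,.1736],w@sy)
for u,v in((146,300),(255,285),(270,372),(172,388)):
    w=px2w("side",180+u/3,120+v/3,.107)[:2]-pot; print("pot rim:",w@[.985,.1736],w@sy)
```

```text
stand rel pot x,y: 0.040286324717230454 -0.027939317180510063
stand rel pot x,y: -0.04566129169847234 -0.025264143419608365
pot rim: 0.04734076960913826 -0.04731745365835162
pot rim: -0.050471499426845416 -0.04625904333503163
pot rim: -0.04561744841977783 0.04555917558147854
pot rim: 0.03883688972604767 0.0465715259716299
```

```bash
c='python3 -m crank'
$c '[[0.2,0,1,0,0,0],[0.4,0.1,2.2,0,0,0],[0.5,0.1,3.4,0,0,0],[0.5,0.1,4,0,0,0],[0.5,0.1,4.1,0,0,0],[0.5,0.1,4.1,0,0,0]]'
$c '[[0,0,-0.5,0,-0.03,0],[0.1,0,-1,0,-0.07,0],[0.1,0,-1.5,0,-0.1,0],[0.2,0,-2,0,-0.14,0],[0.3,0,-2.5,0,-0.17,0],[0.5,0,-3,0,-0.21,0],[0.7,0,-3.5,0,-0.25,0],[0.8,0,-3.9,0,-0.28,0],[0.8,0,-3.9,0,-0.28,0],[0.8,0,-3.9,0,-0.28,0]]'
python3 - <<'E'
from pour import *
p=rows([[tcp(T,0,-.014) for T in(18,20,22,24,26,28,30,32,34,36)]])
E
```

```text
time: 36.3
eef_pos: [0.5952, -0.0156, 0.1259]
tcp_rot: [0.642, 0.767, -0.0, -0.0]
contact_force: [0.6, 0.1, -1.6]
opening: 0.116
finger_force: 97.8
time: 37.3
eef_pos: [0.5942, -0.0077, 0.1659]
tcp_rot: [0.636, 0.759, -0.089, 0.107]
contact_force: [0.1, -1.0, -1.0]
opening: 0.118
finger_force: 97.8
[0.1, -0.0, -0.3, 0.0, -0.03, 0.0] n=0.2
[0.2, 0.0, -0.8, 0.0, -0.07, 0.0] n=0.5
[0.3, 0.0, -1.3, 0.0, -0.1, 0.0] n=0.7
[0.4, 0.0, -1.8, 0.0, -0.14, 0.0] n=0.9
[0.5, 0.0, -2.3, 0.0, -0.17, 0.0] n=1.1
[0.6, 0.0, -2.8, 0.0, -0.21, 0.0] n=1.4
[0.7, 0.0, -3.3, 0.0, -0.24, 0.0] n=1.6
[0.9, 0.0, -3.7, 0.0, -0.28, 0.0] n=1.9
[1.1, 0.0, -4.2, 0.0, -0.31, 0.0] n=2.1
[1.3, 0.0, -4.6, 0.0, -0.35, 0.0] n=2.3
--
```

```bash
c='python3 -m crank'
$c '[[0.1,0,-0.4,0,-0.03,0],[0.1,0,-0.4,0,-0.03,0],[0.1,0,-0.8,0,-0.07,0],[0.1,0,-0.8,0,-0.07,0],[0.2,0,-1.3,0,-0.1,0],[0.2,0,-1.3,0,-0.1,0],[0.3,0,-1.8,0,-0.14,0],[0.3,0,-1.8,0,-0.14,0],[0.4,0,-2.3,0,-0.17,0],[0.4,0,-2.3,0,-0.17,0]]'
$c '[[0,0,-0.5,0,-0.04,0],[0.1,0,-1,0,-0.07,0],[0.3,0,-1.5,0,-0.11,0],[0.5,0,-2,0,-0.15,0],[0.7,0,-2.5,0,-0.19,0],[0.7,0,-2.5,0,-0.19,0],[0.7,0,-2.5,0,-0.19,0],[0.7,0,-2.5,0,-0.19,0],[0.7,0,-2.5,0,-0.19,0],[0.7,0,-2.5,0,-0.19,0]]'
python3 - <<'E'
from pour import *
r=R.from_quat(ctrl.get_state()["tcp_rot"]); print("tool tilt",np.degrees(np.arccos(-r.as_matrix()[2,2])))
p,d=look("side"); cv2.imwrite('pics/s10.png',cv2.resize(p[120:310,180:370],None,fx=3,fy=3,interpolation=cv2.INTER_CUBIC))
E
```

```text
time: 38.3
eef_pos: [0.5922, 0.0025, 0.1863]
tcp_rot: [0.626, 0.747, -0.143, 0.171]
contact_force: [-0.0, 0.0, -1.1]
opening: 0.118
finger_force: 97.9
time: 39.3
eef_pos: [0.5891, 0.0188, 0.2058]
tcp_rot: [0.61, 0.727, -0.202, 0.241]
contact_force: [0.3, 1.1, -0.4]
opening: 0.12
finger_force: 98.0
tool tilt 36.6468805194056
```

View pics/s10.png

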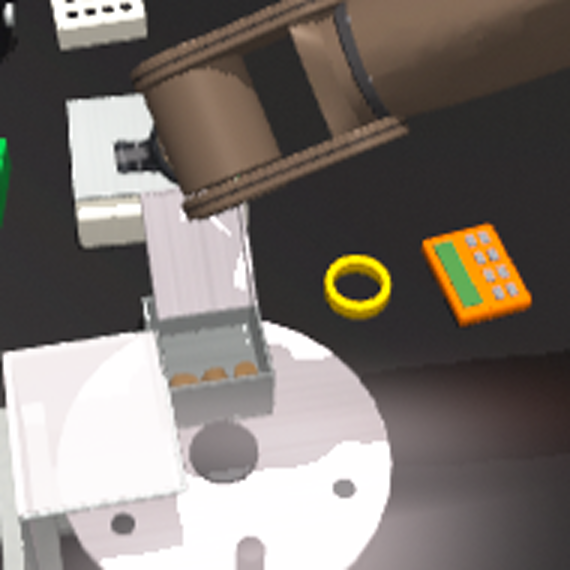

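The pot holds biscuits at (183,380), (215,374) and (245,370), and the visible part of the dish is empty. I've used all my picture views, so I'll check numerically from here. Next is levelling and lifting the dish.

```bash
c='python3 -m crank'
python3 - <<'E'
from pour import *
rows([[tcp(26,.03,-.014),tcp(13,.05,-.02),tcp(0,.055,-.03)]])
E
```

```text
[-1.9, 0.0, 0.1, 0.0, 0.19, 0.0] n=1.3
[-2.9, 0.0, 2.0, 0.0, 0.41, 0.0] n=2.7
[-2.6, 0.0, 5.1, 0.0, 0.64, 0.0] n=4.3
--
```

```bash
c='python3 -m crank'
$c '[[-1,0,0,0,0.1,0],[-1.9,0,0.1,0,0.19,0],[-2.4,0,1,0,0.3,0],[-2.9,0,2,0,0.41,0],[-2.8,0,3.5,0,0.52,0],[-2.6,0,5.1,0,0.64,0],[-2.6,0,5.1,0,0.64,0],[-2.6,0,5.1,0,0.64,0],[-2.6,0,5.1,0,0.64,0]]'
cat > seg.py <<'E'
from pour import *
import bis
for n in("side","top"):
    p,d=look(n); h=cv2.cvtColor(p,cv2.COLOR_BGR2HSV); m=cv2.inRange(h,(5,70,50),(18,220,255)); k,l,st,ce=cv2.connectedComponentsWithStats(m)
    for i in range(1,k):
        if st[i,4]>8:
            vv,uu=np.where(l==i); g=d[vv,uu]>0
            if not g.any(): continue
            P=np.array([px2w(n,u,v,d=d) for u,v in zip(uu[g],vv[g])]); c=np.median(P,0)
            if .35<c[0]<.95 and c[2]<.3:
                w=c[:2]-pot; print(n,'area',st[i,4],'world',c.round(3),'rel pot (stand x,y) mm',(1000*np.array([w@[.985,.1736],w@sy])).round())
E
python3 seg.py
python3 - <<'E'
from pour import *
h=(.7158,-.0906); rows([[(*h,.17,200)],[(*h,.0805,200)]])
E
```

```text
time: 40.25
eef_pos: [0.5982, -0.0307, 0.1809]
tcp_rot: [0.642, 0.767, -0.0, 0.001]
contact_force: [-0.5, 0.9, -0.8]
opening: 0.119
finger_force: 97.9
[-8.0, 10.5, 1.1, -0.0, 0.0, -1.74] n=11.6
--
[0.0, 0.0, 9.0, -0.0, 0.0, -0.0] n=1.8
--Traceback (most recent call last):
  File "seg.py", line 9, in <module>
    P=np.array([px2w(n,u,v,d=d) for u,v in zip(uu[g],vv[g])]); c=np.median(P,0)
                ~~~~^^^^^^^^^^^
  File "h.py", line 9, in px2w
    K,o,r=cam(n); ray=r.apply([(u-K[0,2])/K[0,0],(v-K[1,2])/K[1,1],1.0])
          ~~~^^^
  File "h.py", line 5, in cam
    i=ctrl.camera_info(n); return np.array(i["K"]),np.array(i["origin"]),R.from_quat(i["orientation"]) if len(np.ravel(i["orientation"]))==4 else R.from_matrix(i["orientation"])
ValueError: time passes only in moves, steps and waits
```

```bash
sed -i 's/^def cam/import functools\n@functools.cache\ndef cam/' h.py; python3 seg.py
```

```text
side area 28 world [0.537 0.149 0.073] rel pot (stand x,y) mm [-29.  16.]
side area 26 world [0.564 0.163 0.085] rel pot (stand x,y) mm [ 0. 26.]
side area 28 world [0.591 0.171 0.093] rel pot (stand x,y) mm [28. 28.]
top area 855 world [0.837 0.621 0.24 ] rel pot (stand x,y) mm [348. 430.]
top area 70 world [0.587 0.168 0.066] rel pot (stand x,y) mm [24. 27.]
top area 71 world [0.559 0.166 0.08 ] rel pot (stand x,y) mm [-4. 29.]
```

```bash
c='python3 -m crank'
$c '[[-0.7,0.9,0,0,0,-0.15],[-1.4,1.8,0,0,0,-0.3],[-2.1,2.7,0,0,0,-0.45],[-2.8,3.6,0,0,0,-0.6],[-3.5,4.5,0,0,0,-0.75],[-4.2,5.4,0,0,0,-0.9],[-4.9,6.4,0.2,0,0,-1.05],[-5.6,7.3,0.4,0,0,-1.2],[-6.3,8.2,0.6,0,0,-1.35],[-6.9,9.1,0.8,0,0,-1.5]]'
python3 - <<'E'
from pour import *
h=(.7158,-.0906); rows([[(*h,.17,200)],[(*h,.0805,200)]])
E
```

```text
time: 41.4
eef_pos: [0.7004, -0.0825, 0.1727]
tcp_rot: [-0.056, 0.998, -0.0, 0.0]
contact_force: [1.0, -0.0, -0.5]
opening: 0.117
finger_force: 98.0
[-1.4, -1.0, 0.3, -0.0, 0.0, -0.24] n=1.6
--
[-0.0, 0.0, 8.9, -0.0, 0.0, 0.0] n=1.8
--
```

```bash
c='python3 -m crank'
$c '[[-0.7,-0.5,0.2,0,0,-0.12],[-1.4,-1,0.3,0,0,-0.24],[-1.4,-1,0.3,0,0,-0.24],[-1.4,-1,0.3,0,0,-0.24],[-1.4,-1,0.3,0,0,-0.24]]'
python3 - <<'E'
from pour import *
h=(.7158,-.0906); rows([[(*h,.10,200)],[(*h,.0805,200)]])
E
python3 seg.py
```

```text
time: 41.9
eef_pos: [0.7145, -0.0911, 0.1696]
tcp_rot: [-0.171, 0.985, 0.0, -0.0]
contact_force: [0.2, -0.3, -2.2]
opening: 0.116
finger_force: 98.0
[-0.1, 0.0, 7.0, 0.0, -0.0, -0.0] n=1.4
--
[-0.0, 0.0, 1.9, 0.0, -0.0, -0.0] n=0.4
--
side area 28 world [0.537 0.15  0.074] rel pot (stand x,y) mm [-29.  17.]
side area 26 world [0.564 0.162 0.086] rel pot (stand x,y) mm [ 0. 25.]
side area 28 world [0.591 0.171 0.092] rel pot (stand x,y) mm [28. 29.]
top area 857 world [0.836 0.622 0.24 ] rel pot (stand x,y) mm [348. 430.]
top area 67 world [0.587 0.168 0.066] rel pot (stand x,y) mm [23. 27.]
top area 71 world [0.559 0.166 0.08 ] rel pot (stand x,y) mm [-4. 29.]
```

```bash
c='python3 -m crank'
$c '[[-0.1,0,3,0,0,0],[-0.1,0,6,0,0,0],[-0.1,0,8,0,0,0],[-0.1,0,8.7,0,0,0],[-0.1,0,8.7,0,0,0],[-0.1,0,8.7,0,0,0]]'
$c '[[0,0,0.2,0,0,0],[0,0,0.2,0,0,0],[0,0,0.2,0,0,0]]'
```

```text
time: 42.6
eef_pos: [0.7162, -0.0915, 0.0834]
tcp_rot: [-0.172, 0.985, -0.0, 0.001]
contact_force: [0.4, 0.5, -0.9]
opening: 0.115
finger_force: 97.9
time: 42.9
eef_pos: [0.7164, -0.0916, 0.0816]
tcp_rot: [-0.172, 0.985, -0.0, 0.001]
contact_force: [0.1, 0.2, 1.6]
opening: 0.115
finger_force: 98.4
```

```bash
c='python3 -m crank'
$c '[[0,0,0,0,0,0],[0,0,0,0,0,0],[0,0,0,0,0,0],[0,0,0,0,0,0]]' 0.4 30
$c '[[0,0,-1,0,0,0],[0,0,-4,0,0,0],[0,0,-9,0,0,0],[0,0,-13,0,0,0],[0,0,-13,0,0,0]]'
python3 - <<'E'
from pour import *
a=np.radians(100); k=np.array([.554,.217])+.118*np.array([np.cos(a),np.sin(a)]); print(k)
rows([[(*k,.21,100)],[(*k,.078,100)]])
for n in("side","top"):
    p,d=look(n); K,o,r=cam(n); v,u=np.mgrid[:384,:512]; P=o+r.apply(np.c_[((u-K[0,2])/K[0,0]*d).ravel(),((v-K[1,2])/K[1,1]*d).ravel(),d.ravel()])
    k=(P[:,2]>.078)&(P[:,2]<.1)&(P[:,0]>.55)&(P[:,0]<.705)&(P[:,1]>-.21)&(P[:,1]<-.04); print(n,'dish walls',cv2.minAreaRect((P[k][:,:2]*1000).astype(np.float32)))
E
python3 seg.py
```

```text
time: 43.3
eef_pos: [0.7155, -0.0915, 0.0801]
tcp_rot: [-0.172, 0.985, 0.0, -0.0]
contact_force: [-0.1, 0.6, 0.3]
opening: 0.396
finger_force: 0.0
time: 43.8
eef_pos: [0.7197, -0.0925, 0.2215]
tcp_rot: [-0.172, 0.985, -0.004, 0.008]
contact_force: [0.4, 0.3, 0.8]
opening: 0.399
finger_force: 0.0
[0.53350952 0.33320731]
[3.1, 46.4, 0.7, 0.0, 0.02, 1.74] n=11.6
--
[-0.1, -0.0, 13.2, 0.0, -0.0, 0.0] n=2.6
--
side dish walls ((648.211669921875, -117.55584716796875), (124.09871673583984, 95.3033218383789), 18.74068260192871)
top dish walls ((628.4639282226562, -164.13038635253906), (55.808189392089844, 4.531980514526367), 17.61009407043457)
side area 28 world [0.537 0.149 0.074] rel pot (stand x,y) mm [-29.  17.]
side area 26 world [0.564 0.162 0.085] rel pot (stand x,y) mm [-0. 24.]
side area 28 world [0.591 0.171 0.092] rel pot (stand x,y) mm [28. 29.]
top area 849 world [0.837 0.621 0.24 ] rel pot (stand x,y) mm [348. 429.]
top area 63 world [0.587 0.168 0.065] rel pot (stand x,y) mm [23. 26.]
top area 68 world [0.559 0.165 0.08 ] rel pot (stand x,y) mm [-4. 28.]
```

```bash
c='python3 -m crank'
$c '[[0.3,4,0,0,0,0.14],[0.6,8,0,0,0,0.28],[0.9,12,0,0,0,0.42],[1.2,16,0,0,0,0.56],[1.5,20.5,0,0,0,0.71],[1.8,25,0,0,0,0.86],[2.1,29.5,0,0,0,1.01],[2.4,34,0,0,0,1.16],[2.7,38,0,0,0,1.31],[2.9,42,0,0,0,1.45]]' 0.6 25
python3 - <<'E'
from pour import *
k=(.5335,.3332); rows([[(*k,.21,100)],[(*k,.078,100)]])
E
python3 seg.py
```

```text
time: 45.0
eef_pos: [0.5441, 0.2951, 0.208]
tcp_rot: [0.527, 0.85, -0.002, -0.001]
contact_force: [0.8, 0.7, 0.5]
opening: 0.599
finger_force: 0.0
[3.9, 0.7, -0.2, -0.0, 0.0, 0.29] n=1.9
--
[0.0, 0.1, 13.2, -0.0, 0.0, -0.0] n=2.6
--
top area 846 world [0.837 0.621 0.24 ] rel pot (stand x,y) mm [348. 429.]
top area 58 world [0.587 0.168 0.065] rel pot (stand x,y) mm [24. 26.]
top area 64 world [0.559 0.165 0.08 ] rel pot (stand x,y) mm [-4. 29.]
```

```bash
c='python3 -m crank'
$c '[[2,0.4,-0.2,0,0,0.15],[3.9,0.7,-0.2,0,0,0.29],[3.9,0.7,-0.2,0,0,0.29],[3.9,0.7,-0.2,0,0,0.29],[3.9,0.7,-0.2,0,0,0.29]]'
python3 - <<'E'
from pour import *
k=(.5335,.3332); rows([[(*k,.078,100)]])
f=np.load('/tmp/top.npz'); d=f['d']; p=f['p']; hsv=cv2.cvtColor(p,cv2.COLOR_BGR2HSV)
for sx in range(44,-46,-6):
    L=[]
    for y in range(-44,47,6):
        q=pot+sx/1e3*np.array([.985,.1736])+y/1e3*sy; z=.055
        for _ in range(4):
            u,v=w2px("top",[*q,z]).round().astype(int); z=px2w("top",u,v,d=d)[2]
        L.append('%3d%s'%(z*1000,'t' if hsv[v,u,1]>70 else ' '))
    print('%4d'%sx,*L)
# pot-free: count tan-ish anywhere on the bench region
E
```

```text
time: 45.6
eef_pos: [0.5352, 0.3307, 0.2115]
tcp_rot: [0.642, 0.767, -0.001, -0.0]
contact_force: [0.2, 0.4, 1.1]
opening: 0.601
finger_force: 0.0
[0.3, -0.1, 13.3, -0.0, 0.0, 0.0] n=2.7
--
  44 105   48   42   45   44   46   47   42   46   44   45   43   47   45   46   46 
  38  54   44   45   46   45   44   40   45   46   59   43   56   64t  45   45   90 
  32  43   47   45   46   41   48   44   41   42   59   68t  64t  63t  90t  90   77 
  26 106   44   45   44   45   44   41   46   41   67t  64t  66t  80t  90t  87t  86t
  20  42   49   46   44   45   47   43   45   45   46t  61t  59t  63t  90t  89t  89t
  14  44   45   44   44   41   49   49   43   47   41   47   43   44   47   82t  44 
   8 107   44   45   45   41   44   43   45   42   46   51   59   45   45   44   66 
   2  44   43   44   46   42   47   45   44   44   48   60t  66t  83t  79t  83t  82 Traceback (most recent call last):
  File "<stdin>", line 9, in <module>
  File "h.py", line 12, in px2w
    return o+ray*((z-o[2])/ray[2] if z is not None else d[int(v),int(u)])
                                                        ~^^^^^^^^^^^^^^^
IndexError: index -1909 is out of bounds for axis 0 with size 384
```

The pot depths show two stacks of two, with tops at about 64/90 mm and 62/83 mm, plus a single biscuit at (-29,17) mm. That makes five, all below the rim. No tan pixels show on the bench or in the dish. Now I'll grip the knob and turn the carousel back.

```bash
c='python3 -m crank'
$c '[[0.2,0,4,0,0,0],[0.2,0,8,0,0,0],[0.2,0,12,0,0,0],[0.2,0,13.2,0,0,0],[0.2,0,13.2,0,0,0],[0.2,0,13.2,0,0,0]]'
$c '[[0,0,0,0,0,0],[0,0,0,0,0,0],[0,0,0,0,0,0],[0,0,0,0,0,0],[0,0,0,0,0,0]]' 0 25
python3 - <<'E'
from plan import *
s=ctrl.get_state(); A=np.array([.554,.217]); v=s["eef_pos"][:2]-A; print(np.hypot(*v),np.degrees(np.arctan2(v[1],v[0]))%360)
a0=np.degrees(np.arctan2(v[1],v[0]))
w=[(*(A+.118*np.array([np.cos(np.radians(t)),np.sin(np.radians(t))])),.078,t) for t in np.linspace(a0,191,15)]
rows([w[1:8],w[8:]],(np.array(w[0][:3]),pose(*w[0])[1]))
E
```

```text
time: 46.2
eef_pos: [0.5361, 0.334, 0.0823]
tcp_rot: [0.642, 0.766, 0.001, 0.001]
contact_force: [0.2, 0.6, 0.0]
opening: 0.601
finger_force: 0.0
time: 46.7
eef_pos: [0.536, 0.3345, 0.0832]
tcp_rot: [0.642, 0.767, 0.002, 0.001]
contact_force: [-1.5, -0.3, 6.6]
opening: 0.268
finger_force: 24.5
0.11883958028628354 98.69581091056193
[-0.1, -1.4, -0.0, 0.0, 0.0, -0.12] n=0.8
[-0.3, -2.7, -0.0, 0.0, 0.0, -0.23] n=1.5
[-0.7, -4.0, -0.0, -0.0, 0.0, -0.35] n=2.3
[-1.2, -5.2, -0.0, -0.0, 0.0, -0.46] n=3.1
[-1.9, -6.4, -0.0, -0.0, 0.0, -0.58] n=3.9
[-2.7, -7.5, -0.0, -0.0, 0.0, -0.69] n=4.6
[-3.6, -8.5, -0.0, -0.0, 0.0, -0.81] n=5.4
--
[-0.1, -1.4, -0.0, -0.0, 0.0, -0.11] n=0.7
[-0.3, -2.7, -0.0, -0.0, 0.0, -0.23] n=1.5
[-0.7, -4.0, -0.0, -0.0, 0.0, -0.34] n=2.3
[-1.2, -5.3, -0.0, -0.0, 0.0, -0.46] n=3.1
[-1.9, -6.5, -0.0, -0.0, 0.0, -0.57] n=3.8
[-2.7, -7.6, -0.0, -0.0, 0.0, -0.69] n=4.6
[-3.6, -8.6, -0.0, -0.0, 0.0, -0.8] n=5.3
--
```

```bash
c='python3 -m crank'
$c '[[-0.1,-1.4,0,0,0,-0.12],[-0.3,-2.7,0,0,0,-0.23],[-0.7,-4,0,0,0,-0.35],[-1.2,-5.2,0,0,0,-0.46],[-1.9,-6.4,0,0,0,-0.58],[-2.7,-7.5,0,0,0,-0.69],[-3.6,-8.5,0,0,0,-0.81]]'
$c '[[-0.1,-1.4,0,0,0,-0.11],[-0.3,-2.7,0,0,0,-0.23],[-0.7,-4,0,0,0,-0.34],[-1.2,-5.3,0,0,0,-0.46],[-1.9,-6.5,0,0,0,-0.57],[-2.7,-7.6,0,0,0,-0.69],[-3.6,-8.6,0,0,0,-0.8],[-3.6,-8.6,0,0,0,-0.8],[-3.6,-8.6,0,0,0,-0.8]]'
python3 - <<'E'
from plan import *
s=ctrl.get_state(); A=np.array([.554,.217]); v=s["eef_pos"][:2]-A; print(np.hypot(*v),np.degrees(np.arctan2(v[1],v[0]))%360)
E
```

```text
time: 47.4
eef_pos: [0.459, 0.2845, 0.0832]
tcp_rot: [0.286, 0.958, 0.002, 0.002]
contact_force: [1.6, -0.1, 5.7]
opening: 0.272
finger_force: 26.6
time: 48.3
eef_pos: [0.4417, 0.1926, 0.0832]
tcp_rot: [-0.108, 0.994, 0.001, 0.002]
contact_force: [-2.0, 2.0, 7.8]
opening: 0.268
finger_force: 26.8
0.11491301117326093 192.25160271318128
```

```bash
c='python3 -m crank'
$c '[[0,0.3,0,0,0,0],[0,0.3,0,0,0,0],[0,0.3,0,0,0,0]]'
$c '[[0,0,0,0,0,0],[0,0,0,0,0,0],[0,0,0,0,0,0],[0,0,0,0,0,0]]' 0.5
$c '[[0,0,-3,0,0,0],[0,0,-8,0,0,0],[0,0,-13,0,0,0],[0,0,-15,0,0,0],[0,0,-15,0,0,0]]'
$c '[[2,-5,0,0,0,0],[4,-10,0,0,0,0],[4,-14,0,0,0,0],[4,-17,0,0,0,0],[4,-18,0,0,0,0],[4,-18,0,0,0,0],[4,-18,0,0,0,0]]'
python3 - <<'E'
from plan import *
from math import *
A=np.array([.554,.217])
for n in("side","top"):
    p,d=look(n); K,o,r=cam(n); v,u=np.mgrid[:384,:512]; P=o+r.apply(np.c_[((u-K[0,2])/K[0,0]*d).ravel(),((v-K[1,2])/K[1,1]*d).ravel(),d.ravel()])
    k=(P[:,2]>.07)&(P[:,2]<.11)&(np.hypot(*(P[:,:2]-A-[-.116,-.02]).T)<.045); c=P[k].mean(0)
    print(n,'knob',c,k.sum(),'angle',degrees(atan2(c[1]-A[1],c[0]-A[0]))%360)
    if n=="side": k=(P[:,2]>.094)&(P[:,2]<.112)&(P[:,0]>.5)&(P[:,0]<.6)&(P[:,1]>.08)&(P[:,1]<.29); print(cv2.minAreaRect((P[k][:,:2]*1000).astype(np.float32)),k.sum())
E
python3 seg.py
```

```text
time: 48.6
eef_pos: [0.441, 0.1962, 0.0832]
tcp_rot: [-0.107, 0.994, 0.001, 0.002]
contact_force: [-1.5, 2.8, 6.7]
opening: 0.267
finger_force: 26.8
time: 49.0
eef_pos: [0.4389, 0.1948, 0.0801]
tcp_rot: [-0.107, 0.994, -0.0, -0.0]
contact_force: [0.4, -0.1, -1.2]
opening: 0.501
finger_force: 0.0
time: 49.5
eef_pos: [0.4414, 0.1954, 0.2349]
tcp_rot: [-0.107, 0.994, 0.0, 0.004]
contact_force: [1.3, 0.2, -0.2]
opening: 0.502
finger_force: 0.0
time: 50.2
eef_pos: [0.4379, 0.0113, 0.2292]
tcp_rot: [-0.107, 0.994, 0.001, -0.001]
contact_force: [0.2, 0.7, -0.1]
opening: 0.501
finger_force: 0.0
side knob [0.4412012  0.20115182 0.09482709] 113 angle 187.99767972514485
((589.8334350585938, 223.5225830078125), (6.674851894378662, 100.10321044921875), 8.26998519897461) 79
top knob [0.4383038  0.19771214 0.09734473] 60 angle 189.46480655421834
top area 859 world [0.836 0.621 0.24 ] rel pot (stand x,y) mm [347. 430.]
top area 17 world [0.602 0.222 0.084] rel pot (stand x,y) mm [47. 77.]
top area 18 world [0.595 0.248 0.09 ] rel pot (stand x,y) mm [ 45. 103.]
top area 45 world [ 0.351 -0.01   0.015] rel pot (stand x,y) mm [-240. -108.]
```

Run:
```python
from h import *
a=cv2.imread('pics/sc.png'); a=cv2.resize(a,(150,185),interpolation=cv2.INTER_AREA); b=np.load('/tmp/side.npz')['p'][145:330,170:320]
a2=cv2.imread('pics/tc.png'); a2=cv2.resize(a2,(195,140),interpolation=cv2.INTER_AREA); b2=np.load('/tmp/top.npz')['p'][125:265,140:335]
def best(a,b,x0,y0,x1,y1,m=5):
    t=cv2.cvtColor(a,cv2.COLOR_BGR2GRAY)[y0:y1,x0:x1]; s=cv2.cvtColor(b,cv2.COLOR_BGR2GRAY)[y0-m:y1+m,x0-m:x1+m]
    F=5; r=cv2.matchTemplate(cv2.resize(s,None,fx=F,fy=F,interpolation=cv2.INTER_CUBIC),cv2.resize(t,None,fx=F,fy=F,interpolation=cv2.INTER_CUBIC),cv2.TM_CCOEFF_NORMED); _,v,_,l=cv2.minMaxLoc(r); return v,(l[0]/F-m,l[1]/F-m)
print("side knob",best(a,b,118,98,142,128)); print("side dot1",best(a,b,90,86,104,100)); print("side dot2",best(a,b,104,150,120,164)); print("side dish",best(a,b,32,10,80,38)); print("side balance",best(a,b,80,6,94,46))
print("top knob",best(a2,b2,50,108,66,122)); print("top dot2",best(a2,b2,20,94,34,108)); print("tape",best(a2,b2,104,105,130,132)); print("top dish",best(a2,b2,136,14,180,72))
```

```text
side knob (0.9992913007736206, (0.0, 0.0))
side dot1 (0.9984336495399475, (0.0, 0.0))
side dot2 (0.9986107349395752, (0.0, 0.0))
side dish (0.9893722534179688, (-0.20000000000000018, -0.40000000000000036))
side balance (0.9968670010566711, (0.0, 0.0))
top knob (0.9995713233947754, (0.0, 0.0))
top dot2 (0.9984071850776672, (0.0, 0.0))
tape (0.35969361662864685, (0.0, 0.20000000000000018))
top dish (0.9975172281265259, (0.20000000000000018, 0.0))
```

The knob and disc match the starting images exactly, so the carousel is in its detent. The dish is back in place and matches its empty start image.

```bash
python3 -c "
from plant import ctrl
print(ctrl.sign_off())"
```

```text
the job is handed in; nothing more can be done
None
```

I handed the job in at about 50 s on the robot clock, and sign-off returned no verdict: all five biscuits appear to be in the pot by camera and depth readings, the empty dish is back on the balance pan, and the carousel is clicked in under the hood.

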